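Load the turret castings and start the drying timer

TASK

Put the two plaster turrets one at a time into the drying blocks, the round one in the round pocket and the square one in the square pocket, each standing upright on the pocket's bottom; plaster chips, so lower them into the pockets before letting go and do not knock them over. Then take the stylus from its stand, push the timer's recessed start button all the way down with its tip, and put the stylus back in the stand. Leave the spire, the bowl and the spatula where they are.

Things in the scene. Friction and masses are not known exactly. Their poses are not given: they have to be found in the camera images.
- turret_round_mid (a point): Round white plaster castle turret, loose, standing upright: cylinder 58 mm in diameter, 90 mm tall; the top 12 mm is six battlements within the same outline, the lower 78 mm is plain straight wall, good to grip. About 0.28 kg. The point is its centre, 45 mm above its foot; z is up along its axis.
- turret_square_mid (a point): Square white plaster castle turret, loose, standing upright: 50 x 50 mm, 90 mm tall; the top 12 mm is four corner battlements within the same outline, the lower 78 mm is plain flat wall. About 0.28 kg. The point is its centre, 45 mm above its foot; z is up, x and y are square to its side faces.
- pocket_round (a point): Centre of the flat bottom of the round pocket in a fixed wooden block (90 x 90 mm, 45 mm tall, standing on the bench). Pocket: 62.5 mm in diameter, 28 mm deep, its bottom 17 mm above the bench, rim with a 3 mm chamfer, open at the top. A seated turret's centre is 45 mm above this point. z is up.
- pocket_square (a point): Centre of the flat bottom of the square pocket in a second fixed block of the same size. Pocket: 54.5 x 54.5 mm, 28 mm deep, its bottom 17 mm above the bench, rim with a 3 mm chamfer. A seated turret's centre is 45 mm above this point. z is up, x and y are square to the pocket's sides.
- button_recess (a point): Mouth of the round recess over the start button, in the top face of the fixed timer box (110 x 90 mm, 50 mm tall, grey with a black top and a green display). The recess is 24 mm in diameter; the white button inside is 20 mm in diameter and its top lies 6.5 mm below this point when not pressed. z is up; the display lies on the +x side, 55 mm from the button.
- start_button (a joint): Travel of the spring start button, m: 0 released, 0.006 fully down; it moves straight down, needs about 5 N at full travel and springs back.
- stand_mouth (a point): Centre of the hole's mouth in the top of the fixed pale wooden stylus stand (70 x 70 mm, 80 mm tall). The hole is vertical, 20 mm in diameter and 78 mm deep, its rim with a 3 mm chamfer. z is up.
- stylus_grip (a point): Stylus, loose, hanging upright in the stand by its collar: dark round wooden handle 20 mm in diameter and 74 mm long, above a brass collar 34 mm in diameter and 6 mm thick, above a steel shaft 10 mm in diameter and 70 mm long with a rounded tip. 150 mm long in all, about 0.09 kg. The point is on its axis in the middle of the handle, 45 mm above the collar's underside, which rests on the stand's top. z points along it, from the tip to the handle.
- stylus_tip (a point): Tip of the stylus, 70 mm below the collar's underside and 115 mm below stylus_grip; z as there.
- spire: Bystander: terracotta cone roof, 60 mm across the foot, 85 mm tall, loose; origin under its centre.
- bowl: Bystander: grey mixing bowl, 120 mm across, 55 mm tall, loose; origin under its centre.
- spatula: Bystander: spatula 200 mm long lying on the bench, loose; x along it.
Not all that is in view belongs to the job. What is shaped like the part that bears turret_round_mid but green or yellow is not meant.

How it is judged:
By the outcome, as a careful person would: the job done as asked, in the order asked, and still so for the second after the job is handed in, with the robot touching nothing.
It also fails if it takes over 72 s, if anything falls off the work surface, if the arm or the gripper's body presses on something with over 40 N, if the wrist force passes 120 N, or if a joint passes its speed limit or range.

ROBOT

A 6-joint arm with a two-finger parallel gripper is mounted at the origin on the work surface. World frame = base frame: x ahead of the robot, y to its left, z up, the work surface at z = 0. Lengths are in m, angles in rad, forces in N, time in s.
With the tool pointing down it reaches from about 0.35 to 0.975 m from the base axis. Payload 4.9 kg.
Tool frame: the origin (TCP) lies on the centre line of the jaws, within the pads' length; the fingertips stand 11 mm ahead of it and the grasp point (between the pads) lies 8 mm behind it; z points along the fingers, y is the direction in which the jaws open and shut (so a half turn about z gives the same grasp; the last joint's range is limited). The gripper opens to 85 mm and grips with 20 to 120 N. Pads are 22 mm wide; open, the fingers measure 114 mm over their backs; the gripper's body (76 mm by 85 mm) begins 54 mm behind the grasp point. The pads swing forward as they close: fully open they stand 13 mm farther back than shut.
Start: joints at [1.165, 0.053, 1.613, -0, 1.476, -0.119], TCP at [0.177, 0.599, 0.242] pointing down, gripper open.
Joint ranges: [-3.01, 3.01], [-1.01, 2.22], [0.06, 2.58], [-1.02, 4.17], [0.09, 2.62], [-3.14, 3.14]. Speed limits (rad/s): [2.57, 2.57, 3.14, 3.14, 3.14, 3.14].

INTERFACE

Orientations are given as a rotation vector (axis times angle).
In Python, from station import ctrl gives the robot as it stands.
- The arm moves only by the shell command python3 -m crank 'ROWS' [OPENING] [FORCE]. ROWS is JSON, a list of rows, each an object of numbers: "x", "y", "z": the shift along the tool's x, y, z as a fraction of full scale; "roll": the turn about the tool's z as a fraction of full scale. In form: [{"x": .., "y": .., "z": .., "roll": ..}, ...]. A call has 1 to 10 rows; each row shifts and turns the commanded pose from where the row before left it, along the tool's axes as they then stand; what a row does not reach is not made up. Full scale, the value 1, is 0.06 m for a shift and 0.12 rad for a turn. A row lasts 1/8 s, in which the tool goes at most 62.5 mm and 10.7 degrees, less where a joint would pass 70% of its speed; a pose out of reach is approached as far as the arm can. A call with a number of a shift or a turn outside -1 to 1 is refused whole. A call with a gripper value outside its range is refused whole. OPENING is the closure, from 0 (fully open) to 1 (shut), set as the call begins (- or left out, the last holds). The fingers move at their own pace and stop on an object; FORCE is the grip in N (left out, the last holds). Time passes only in rows, so rows that do not move let the fingers close. It gives the time, the measured TCP pose, the force and the opening at its end, in the units of the state.
- ctrl.get_obs(): the state, without advancing time (a new reading comes with each control period).
- ctrl.get_image(name): name is "scene" or "top"; returns a dict with "img" (420x560x3 uint8, red, green, blue), "K" (3x3 intrinsics, pixels), "rvec" (rotation vector, rad) and "tvec" (3), from world to camera coordinates, as OpenCV has them. Camera axes: x right, y down, z forward; pixel columns grow to the right and rows downward; lengths in m; the calibration is good to about 2 mm. A picture is of the moment at which its call begins. There is no depth.
- ctrl.finish_job(): hands the job in, once; it reports no verdict.
The state is a dict: "t": time; "q": joint angles; "dq": joint speeds; "effort": joint torques, N m; "tool_pos": TCP position; "tool_rot": TCP orientation; "contact_force": force on the tool from outside, world axes, zero at the start; "wrist_torque": the same for the moment, N m; "opening": finger opening in m.
Only numpy, scipy, OpenCV 4.12 (cv2) and the standard library are available. Lean on these libraries where they do the work, as an engineer would, in place of code of your own. Each camera call takes 0.05 s, during which the arm holds its last target.

## Working session

There is one attempt and no reset: what is moved stays moved. The work goes in short steps, Python scripts to look and compute and a shell command to move; the robot and the scene stay as the last step left them, time stands still between calls to the robot, and variables do not carry over. Pictures are saved under pics/ and viewed, and the job is handed in when it is done.

```bash
ls; mkdir -p pics; python3 - <<'E'
from station import ctrl
import cv2,numpy as np
for n in("scene","top"):
    d=ctrl.get_image(n); cv2.imwrite(f"pics/{n}0.png",d["img"][:,:,::-1]); print(n,d["K"],d["rvec"],d["tvec"])
    R=cv2.Rodrigues(np.array(d["rvec"]))[0]; print(-R.T@np.array(d["tvec"]).ravel())
print(ctrl.get_obs())
E
```

```text
pics
scene [[434.95253502   0.         275.76379909]
 [  0.         434.95253502 207.73348023]
 [  0.           0.           1.        ]] [ 1.15683153  2.58571339 -0.68850234] [ 0.40378939 -0.32048732  1.35404121]
[0.99386567 0.32294656 1.00355475]
top [[434.88987534   0.         270.64685463]
 [  0.         434.88987534 211.81351815]
 [  0.           0.           1.        ]] [ 2.2082935  -2.00605641  0.19670587] [-0.0563111   0.59075162  1.25257178]
[ 0.33365342 -0.03074934  1.34492541]
{'t': 0.1, 'q': array([ 1.16497722e+00,  5.33106222e-02,  1.61416231e+00, -8.93443657e-06,
        1.47601657e+00, -1.19003961e-01]), 'dq': array([ 0.0008478 , -0.00027904, -0.00511939, -0.00014901,  0.00058329,
       -0.00050393]), 'effort': array([ 4.97876263e-04, -3.94901848e+01, -3.71363819e+01, -5.79383436e-05,
        3.87869120e-03,  2.36567161e-06]), 'tool_pos': array([0.17659737, 0.59895826, 0.24117033]), 'tool_rot': array([-4.48914910e-01, -3.10886378e+00,  2.88073721e-03]), 'contact_force': array([-0.20628442,  0.42519251,  0.48425091]), 'wrist_torque': array([0.03470331, 0.0126893 , 0.0101517 ]), 'opening': 0.08535723347601645}
```

View pics/scene0.png

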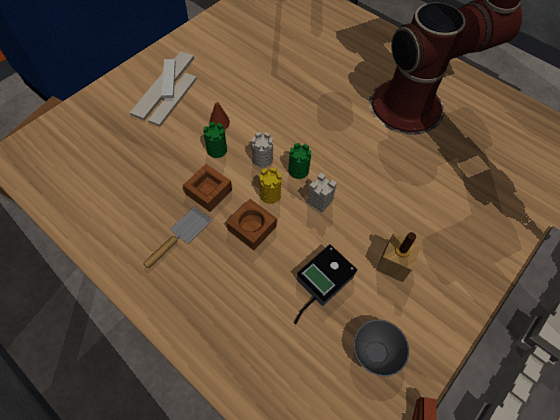

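View pics/top0.png

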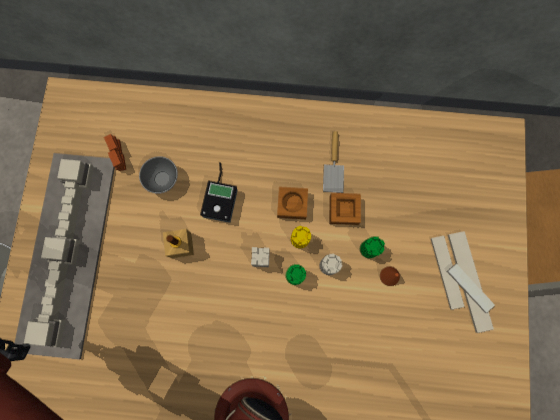

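The scene view shows the white round turret at (262,149), top (332,264), and the white square one at (320,192), top (260,257). The round pocket is at top (292,203), the square pocket at top (345,208), the timer at top (219,202) and the stand at top (178,243). The decoys are green at top (296,274) and (372,247), and yellow at top (301,237). I'll enlarge to confirm.

```bash
python3 - <<'E'
import cv2
a=cv2.imread("pics/top0.png");cv2.imwrite("pics/c1.png",cv2.resize(a[170:300,150:410],None,fx=3,fy=3,interpolation=cv2.INTER_CUBIC)[:, :800])
a=cv2.imread("pics/scene0.png");cv2.imwrite("pics/c2.png",cv2.resize(a[110:310,180:440],None,fx=3,fy=3,interpolation=cv2.INTER_CUBIC))
E
```

```text
(no output)
```

View pics/c1.png

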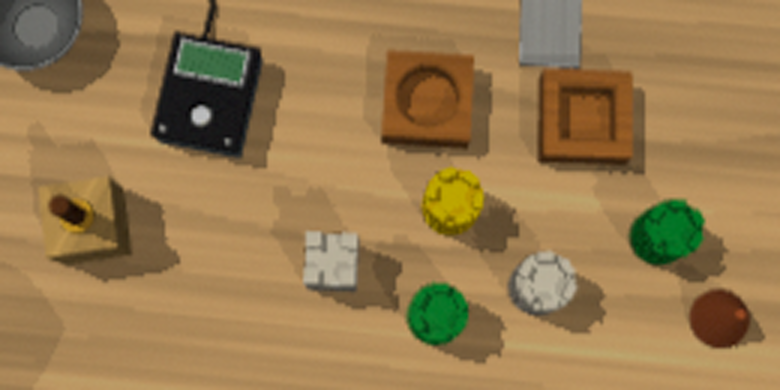

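View pics/c2.png

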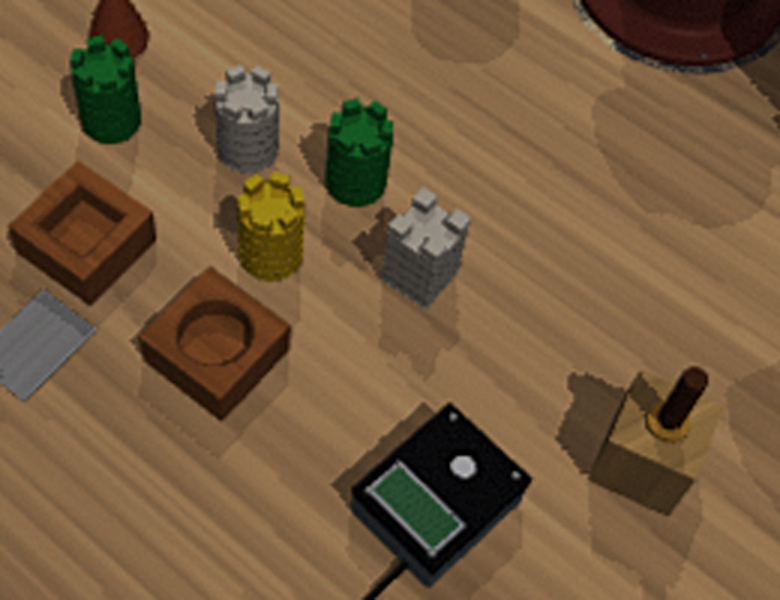

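```bash
cat > h.py <<'E'
import cv2,numpy as np
from station import ctrl
def get(n):
    d=ctrl.get_image(n); d["R"]=cv2.Rodrigues(np.array(d["rvec"],float))[0]; d["t"]=np.array(d["tvec"],float).ravel(); d["C"]=-d["R"].T@d["t"]; return d
def ray(d,uv):
    uv=np.atleast_2d(np.array(uv,float)); p=np.c_[uv,np.ones(len(uv))]@np.linalg.inv(d["K"]).T
    return p@d["R"]
def onz(d,uv,z):
    r=ray(d,uv); return (d["C"]+r*((z-d["C"][2])/r[:,2])[:,None])[:,:2]
def proj(d,P):
    P=np.atleast_2d(P)@d["R"].T+d["t"]; p=P@d["K"].T; return p[:,:2]/p[:,2:]
def crop(d,x0,y0,w,h,f,name):
    im=cv2.resize(d["img"][y0:y0+h,x0:x0+w,::-1],None,fx=f,fy=f,interpolation=cv2.INTER_CUBIC)
    for i in range(0,w,10):
        cv2.line(im,(int((i+.5)*f),0),(int((i+.5)*f),6),(0,0,255),1); cv2.putText(im,str(x0+i),(int((i+.5)*f)-8,16),0,.35,(0,0,255),1)
    for i in range(0,h,10):
        cv2.line(im,(0,int((i+.5)*f)),(6,int((i+.5)*f)),(0,0,255),1); cv2.putText(im,str(y0+i),(8,int((i+.5)*f)+4),0,.35,(0,0,255),1)
    cv2.imwrite("pics/"+name+".png",im)
def tri(pairs):
    A=np.zeros((3,3));b=np.zeros(3)
    for d,uv in pairs:
        r=ray(d,uv)[0];r/=np.linalg.norm(r);M=np.eye(3)-np.outer(r,r);A+=M;b+=M@d["C"]
    return np.linalg.solve(A,b)
def whites(d):
    hsv=cv2.cvtColor(d["img"],cv2.COLOR_RGB2HSV)
    return ((hsv[...,1]<60)&(hsv[...,2]>75)).astype(np.uint8)
E
python3 - <<'E'
from h import *
s,t=get("scene"),get("top")
for nm,d in(("scene",s),("top",t)):
    n,l,st,c=cv2.connectedComponentsWithStats(whites(d))
    for i in range(1,n):
        if 15<st[i,4]<2500: print(nm,st[i],c[i].round(1),onz(d,c[i],.05).round(3))
crop(t,275,180,100,75,8,"d1"); crop(t,160,180,100,75,8,"d2"); crop(s,180,150,100,75,8,"d3"); crop(s,240,120,100,100,6,"d4")
crop(s,290,220,130,90,6,"d5"); crop(t,240,235,110,50,7,"d6")
E
```

```text
scene [186   0  18  19 173] [192.8   9. ] [[ 0.17  -0.772]]
scene [370   3  14  10  36] [376.3   7.7] [[-0.267 -0.31 ]]
scene [389   2  25  21 145] [404.4  10.1] [[-0.323 -0.23 ]]
scene [415   3  43  32 151] [429.9  23.6] [[-0.321 -0.126]]
scene [384   9   8   9  22] [387.5  13.3] [[-0.268 -0.263]]
scene [405  27  14  20  27] [413.2  36.6] [[-0.225 -0.132]]
scene [ 129   51   67   74 2001] [165.2  89.2] [[ 0.484 -0.554]]
scene [   0   73   45   68 1624] [ 15.9 102.5] [[ 0.812 -0.834]]
scene [252 132  21  32 363] [262.6 145.4] [[ 0.445 -0.195]]
scene [310 173  27  23 327] [322.8 185.2] [[0.436 0.011]]
scene [170 206  42  38 775] [190.6 224.6] [[ 0.747 -0.159]]
scene [ 514  226   46   84 1460] [539.7 269.3] [[0.278 0.54 ]]
scene [330 262   9   7  49] [334. 265.] [[0.595 0.171]]
scene [302 264  33  31 153] [317.9 279.2] [[0.648 0.165]]
scene [538 303  22  47 539] [551.9 329. ] [[0.394 0.622]]
scene [490 318   9   9  26] [494.1 321.9] [[0.465 0.518]]
scene [ 437  327   76   93 2353] [474.7 374.3] [[0.593 0.54 ]]
scene [521 334   5   9  19] [523.1 339. ] [[0.457 0.584]]
scene [533 345  22
[... 769 characters left out ...]
8.2] [[1.111 0.386]]
top [243  47  29  19 183] [259.8  55. ] [[1.114 0.087]]
top [157  56  43  19 303] [176.8  65.8] [[1.05  0.353]]
top [136  62  19   9  95] [145.8  66.8] [[1.037 0.453]]
top [373 101  47   8 185] [396.  104.5] [[ 0.982 -0.364]]
top [139 157  39  36 499] [162.5 176.9] [[0.673 0.344]]
top [323 161  21  32 555] [333.1 178. ] [[ 0.72  -0.181]]
top [208 183  25  16 106] [220.1 190.9] [[0.646 0.162]]
top [214 205   7   7  38] [216.6 208.1] [[0.591 0.166]]
top [ 64 239  13  25  50] [ 72.4 251. ] [[0.42  0.579]]
top [251 247  18  20 314] [259.9 256.5] [[0.457 0.02 ]]
top [320 254  22  21 347] [330.4 264. ] [[ 0.455 -0.191]]
top [529 282  31  11 211] [544.  286.5] [[ 0.45  -0.817]]
```

View pics/d1.png

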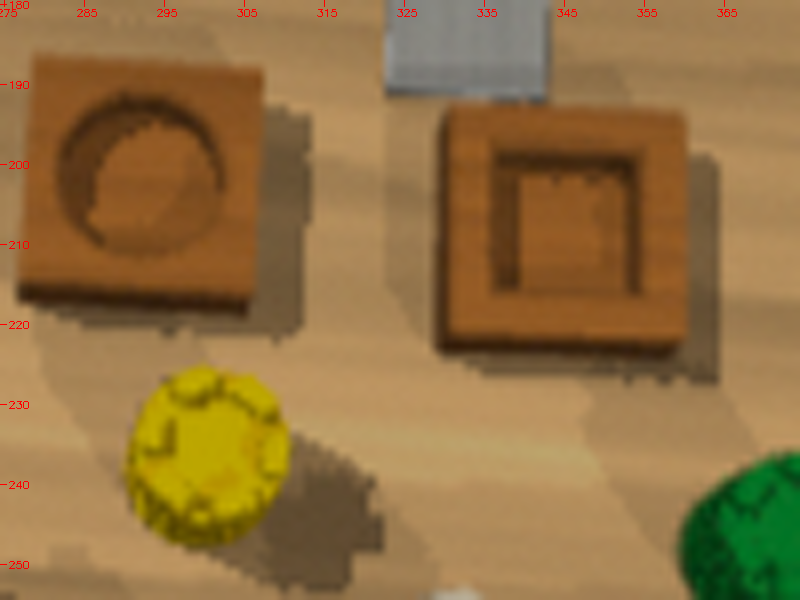

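View pics/d2.png

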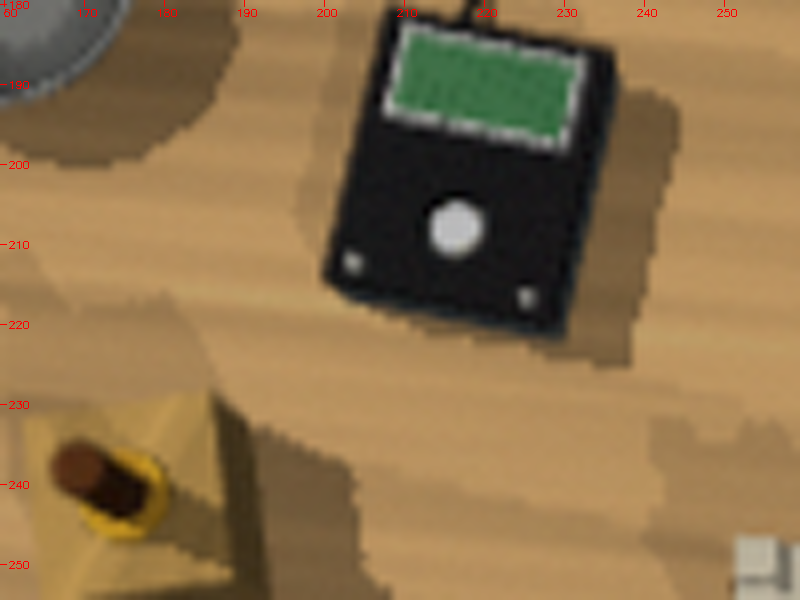

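View pics/d3.png

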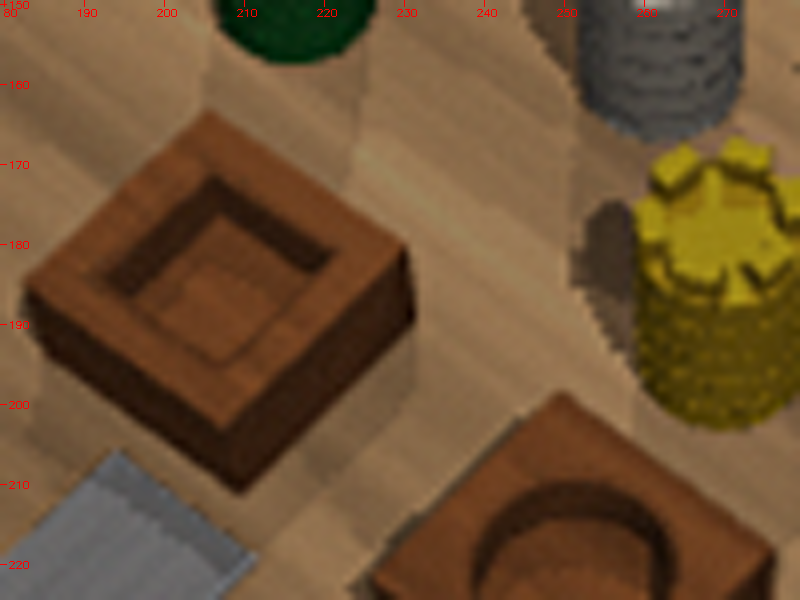

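View pics/d4.png

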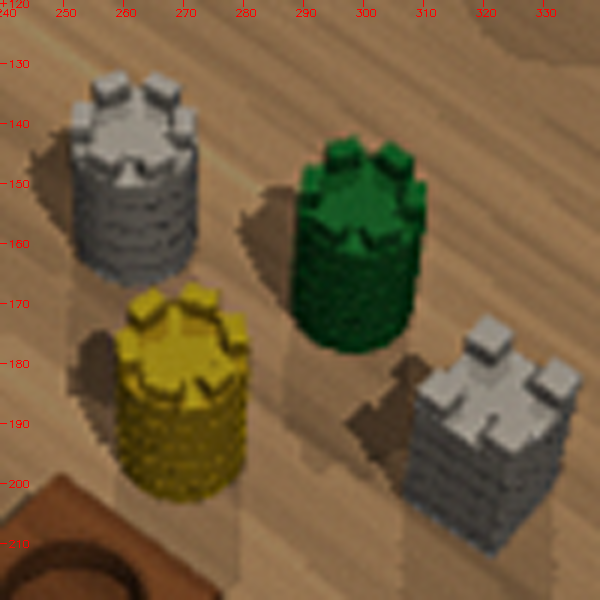

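View pics/d5.png

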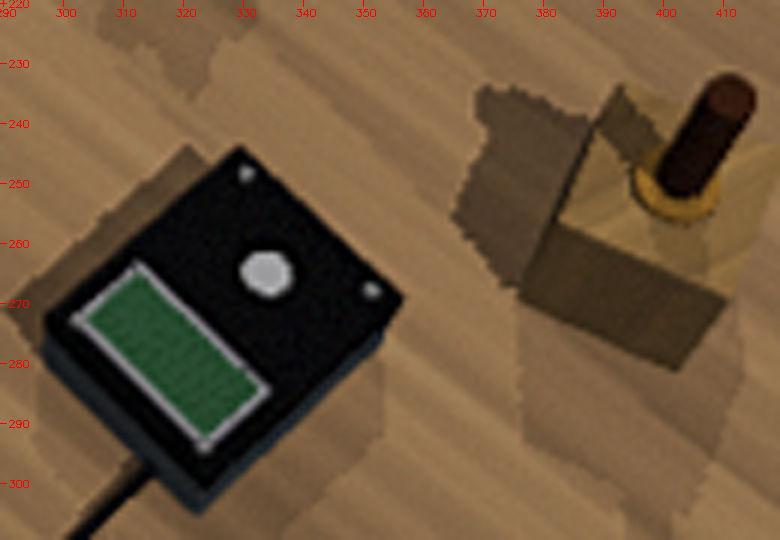

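View pics/d6.png

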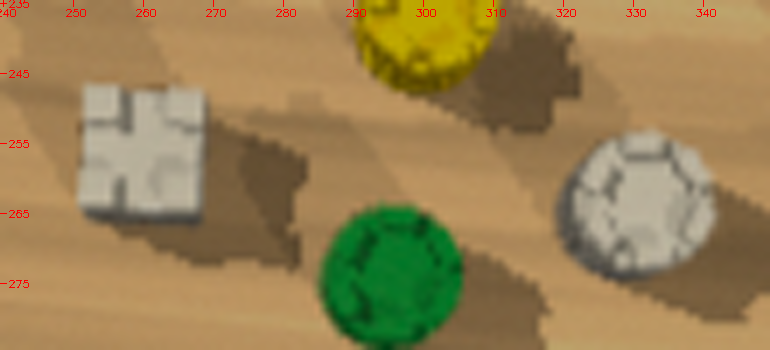

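```bash
cat >> h.py <<'E'
def P(x0,y0,f,pts): return np.array(pts,float)/f-.5+[x0,y0]
E
python3 - <<'E'
from h import *
s,t=get("scene"),get("top")
def rect(n,d,c,z):
    w=onz(d,c,z); e=[np.linalg.norm(w[i]-w[i-1]).round(4) for i in range(4)]
    print(n,"ctr",w.mean(0).round(4),"sides",e,"ang",[np.degrees(np.arctan2(*(w[i]-w[i-1])[::-1])).round(1)%90 for i in range(4)])
rect("roundblk top",t,P(275,180,8,[(33,54),(264,68),(249,298),(20,283)]),.045)
rect("sqblk top",t,P(275,180,8,[(447,104),(687,108),(684,340),(443,338)]),.045)
rect("sqblk scene",s,P(180,150,8,[(207,108),(404,245),(223,430),(25,287)]),.045)
rect("roundblk scene",s,P(180,110,3,[(212,269),(290,333),(220,404),(141,340)]),.045)
print("round pocket rim top",onz(t,P(275,180,8,[(140,175)]),.043))
rect("sq turret top",t,P(240,235,7,[(83,85),(206,89),(203,212),(79,208)]),.09)
print("round top",onz(t,P(240,235,7,[(644.5,201.5)]),.09))
ra=ray(s,P(240,120,6,[(73,195),(196,195)]));az=np.arctan2(ra[:,1],ra[:,0]); 
p=onz(t,P(240,235,7,[(644.5,201.5)]),.09)[0]-s["C"][:2]; print("az err mm",(np.angle(np.exp(1j*(np.arctan2(p[1],p[0])-az.mean()))))*np.linalg.norm(p)*1000)
# scene sq turret base front corner
print("sq front base corner", onz(s,P(240,120,6,[(491,555),(404,497),(560,462)]),0))
ms=lambda d,b:[ (st,c) for d_ in [d] for n,l,st,c in [cv2.connectedComponentsWithStats(whites(d))]][0]
for n,d,q in(("top",t,(217,208)),("scene",s,(334,265))):
    st,c=ms(d,0); i=np.argmin(np.linalg.norm(c[1:]-q,axis=1))+1; print("button",n,onz(d,c[i],.0435), "area",st[i,4])
rect("timer top",t,P(160,180,8,[(383,13),(614,50),(560,335),(325,275)]),.05)
rect("display top",t,P(160,180,8,[(404,25),(584,57),(568,151),(386,114)]),.05)
rect("timer scene",s,P(290,220,6,[(240,146),(404,297),(198,487),(43,322)]),.05)
print("handle top",tri([(t,P(160,180,8,[(78,466)])),(s,P(290,220,6,[(731,97)]))]), onz(t,P(160,180,8,[(78,466)]),.16),onz(s,P(290,220,6,[(731,97)]),.16))
print("collar",onz(t,P(160,180,8,[(124,495)]),.086))
crop(t,155,220,60,45,12,"e1"); crop(s,370,225,60,50,12,"e2"); crop(s,225,190,60,50,12,"e3")
E
```

```text
roundblk top ctr [ 0.6351 -0.0617] sides [np.float64(0.0902), np.float64(0.0892), np.float64(0.0905), np.float64(0.0873)] ang [np.float64(2.2), np.float64(1.9000000000000057), np.float64(0.9000000000000057), np.float64(1.5999999999999943)]
sqblk top ctr [ 0.6323 -0.2243] sides [np.float64(0.0915), np.float64(0.0921), np.float64(0.0907), np.float64(0.0913)] ang [np.float64(3.0), np.float64(4.5), np.float64(2.5), np.float64(5.0)]
sqblk scene ctr [ 0.633  -0.2232] sides [np.float64(0.0903), np.float64(0.0886), np.float64(0.0897), np.float64(0.0875)] ang [np.float64(5.199999999999989), np.float64(3.200000000000003), np.float64(4.5), np.float64(3.5999999999999943)]
roundblk scene ctr [ 0.638  -0.0561] sides [np.float64(0.0899), np.float64(0.0913), np.float64(0.0869), np.float64(0.0889)] ang [np.float64(2.3000000000000114), np.float64(88.8), np.float64(0.8), np.float64(0.7000000000000028)]
round pocket rim top [[ 0.63552186 -0.06118322]]
sq turret top ctr [0.4557 0.0182] sides [np.float64(0.0507), np.float64(0.051), np.float64(0.0507), np.float64(0.051)] ang [np.float64(4.2), np.float64(3.
[... 360 characters left out ...]
.6156 0.1634] sides [np.float64(0.1047), np.float64(0.0906), np.float64(0.1129), np.float64(0.0927)] ang [np.float64(85.0), np.float64(86.1), np.float64(86.0), np.float64(81.0)]
display top ctr [0.6476 0.1615] sides [np.float64(0.0358), np.float64(0.0708), np.float64(0.0375), np.float64(0.0716)] ang [np.float64(86.0), np.float64(85.1), np.float64(87.1), np.float64(83.7)]
timer scene ctr [0.619  0.1672] sides [np.float64(0.1115), np.float64(0.0886), np.float64(0.1147), np.float64(0.0869)] ang [np.float64(84.6), np.float64(84.5), np.float64(83.7), np.float64(82.4)]
handle top [0.47376622 0.27037157 0.15836695] [[0.47406855 0.26866473]] [[0.47409376 0.27168698]]
collar [[0.47387791 0.26912912]]
```

View pics/e1.png

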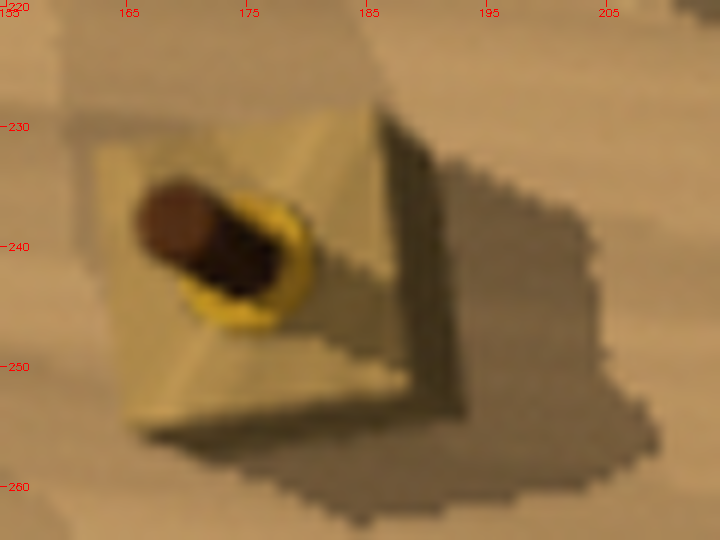

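View pics/e2.png

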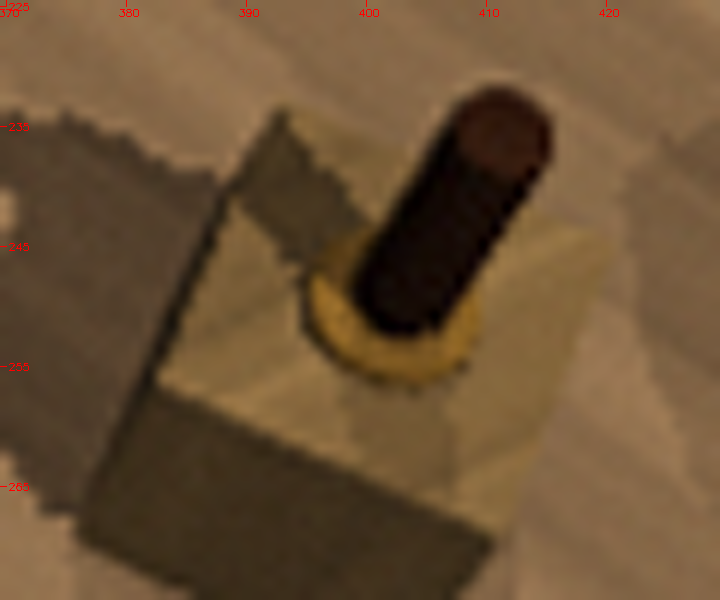

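View pics/e3.png

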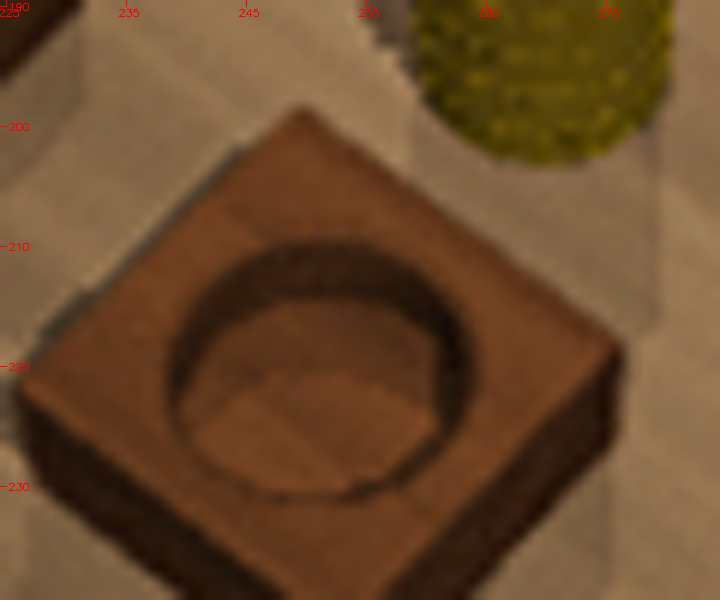

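```bash
python3 - <<'E'
from h import *
t=get("top")
hsv=cv2.cvtColor(t["img"],cv2.COLOR_RGB2HSV)
for nm,lo,hi in(("green",(45,120,40),(85,255,255)),("yel",(22,150,90),(33,255,255)),("red",(0,150,40),(9,255,140))):
    n,l,st,c=cv2.connectedComponentsWithStats(cv2.inRange(hsv,lo,hi))
    for i in range(1,n):
        if 150<st[i,4]<900: print(nm,c[i].round(1),st[i],onz(t,c[i],.06).round(3))
def rect(n,d,c,z):
    w=onz(d,c,z); print(n,w.mean(0).round(4),[np.linalg.norm(w[i]-w[i-1]).round(4) for i in range(4)])
rect("stand top",t,P(155,220,12,[(95,148),(380,103),(412,378),(130,428)]),.08)
s=get("scene")
rect("stand scene",s,P(370,225,12,[(282,108),(613,235),(495,540),(155,380)]),.08)
ell=cv2.fitEllipse(P(225,190,12,[(165,370),(230,270),(320,240),(410,262),(475,350),(445,440),(390,485),(310,503),(230,475),(180,425)]).astype(np.float32))
print("rim scene",onz(s,ell[0],.042),"collar",onz(s,P(370,225,12,[(393,310)]),.086))
print("cam z-from: turret top az")
E
```

```text
green [372.  247.1] [360 237  25  21 399] [[ 0.516 -0.309]]
green [295.5 274.3] [286 264  20  21 323] [[ 0.414 -0.09 ]]
yel [300.5 236.5] [291 225  21  23 361] [[ 0.527 -0.095]]
stand top [0.4745 0.2685] [np.float64(0.0697), np.float64(0.0704), np.float64(0.0685), np.float64(0.0691)]
stand scene [0.4731 0.2712] [np.float64(0.0674), np.float64(0.0673), np.float64(0.0723), np.float64(0.069)]
rim scene [[ 0.63522214 -0.05946058]] collar [[0.47503699 0.27218282]]
cam z-from: turret top az
```

```bash
cat > go.py <<'E'
import sys
from h import *
def delta(x,y,z,jaw=None):
    o=ctrl.get_obs(); R=cv2.Rodrigues(np.array(o["tool_rot"]))[0]
    ja=np.degrees(np.arctan2(R[1,1],R[0,1]))
    d=R.T@(np.array([x,y,z])-o["tool_pos"])/.06
    print("t",round(o["t"],2),"pos",o["tool_pos"].round(4),"jaw",ja.round(2),"down",R[:,2].round(3),"op",round(o["opening"],4),"F",np.round(o["contact_force"],1))
    print("units",d.round(3), "roll units",None if jaw is None else round(-np.radians((jaw-ja+90)%180-90)/.12,2))
if __name__=="__main__": delta(*map(float,sys.argv[1:]))
E
python3 -m crank '[{"roll":-1},{"roll":-1},{"roll":-0.97}]' 0 40; python3 go.py 0.47 0.25 0.24 94;python3 go.py 0.454 -0.188 0.16 94
```

```text
t 0.4 pos [0.1768 0.5994 0.2421] jaw 73.57 down [-0. -0. -1.] op 0.0852 F [-0.5  0.1 -0.2]
units [-6.335 -4.202  0.036] roll units -2.97
t 0.4 pos [0.1768 0.5994 0.2421] jaw 73.57 down [-0. -0. -1.] op 0.0852 F [-0.5  0.1 -0.2]
units [ -8.145 -11.279   1.372] roll units -2.97validation failed for argument at $[0]...
```

```bash
python3 -m crank '[{"x":0,"y":0,"z":0,"roll":-1},{"x":0,"y":0,"z":0,"roll":-1},{"x":0,"y":0,"z":0,"roll":-0.97},{"x":0,"y":0,"z":0,"roll":0}]' 0 40; python3 go.py 0.47 0.25 0.24 94;python3 go.py 0.454 -0.188 0.16 94
```

```text
t: 0.9
tool_pos: [0.1768, 0.5995, 0.2423]
tool_rot: [0.107, -3.14, -0.0]
contact_force: [-0.2, -0.3, 0.1]
opening: 0.0854
t 0.9 pos [0.1768 0.5995 0.2423] jaw 93.91 down [-0.  0. -1.] op 0.0854 F [-0.2 -0.3  0.1]
units [-4.479 -6.144  0.038] roll units -0.01
t 0.9 pos [0.1768 0.5995 0.2423] jaw 93.91 down [-0.  0. -1.] op 0.0854 F [-0.2 -0.3  0.1]
units [ -3.715 -13.409   1.371] roll units -0.01
```

```bash
python3 -m crank '[{"x":-0.4,"y":-0.5,"z":0,"roll":0},{"x":-0.5,"y":-0.7,"z":0,"roll":0},{"x":-0.5,"y":-0.7,"z":0,"roll":0},{"x":-0.5,"y":-0.7,"z":0,"roll":0},{"x":-0.5,"y":-0.7,"z":0,"roll":0},{"x":-0.5,"y":-0.7,"z":0,"roll":0},{"x":-0.5,"y":-0.7,"z":0,"roll":0},{"x":-0.5,"y":-0.7,"z":0,"roll":0},{"x":-0.5,"y":-0.7,"z":0,"roll":0}]'; python3 go.py 0.454 -0.188 0.16 94
```

```text
t: 2.02
tool_pos: [0.4665, 0.2513, 0.2426]
tool_rot: [-0.106, 3.139, 0.001]
contact_force: [0.4, 0.3, 0.8]
opening: 0.0853
t 2.02 pos [0.4665 0.2513 0.2426] jaw 93.86 down [ 0.001  0.    -1.   ] op 0.0853 F [0.4 0.3 0.8]
units [ 0.702 -7.291  1.374] roll units -0.02
```

```bash
python3 -m crank '[{"x":0.07,"y":-0.7,"z":0,"roll":0},{"x":0.07,"y":-0.8,"z":0,"roll":0},{"x":0.07,"y":-0.8,"z":0,"roll":0},{"x":0.07,"y":-0.8,"z":0,"roll":0},{"x":0.07,"y":-0.8,"z":0.2,"roll":0},{"x":0.07,"y":-0.8,"z":0.2,"roll":0},{"x":0.07,"y":-0.8,"z":0.2,"roll":0},{"x":0.07,"y":-0.8,"z":0.3,"roll":0},{"x":0.07,"y":-0.6,"z":0.3,"roll":0},{"x":0.07,"y":-0.4,"z":0.2,"roll":-0.02}]'; python3 -m crank '[{"x":0,"y":0,"z":0,"roll":0},{"x":0,"y":0,"z":0,"roll":0}]' ; python3 go.py 0.454 -0.188 0.05 94
python3 - <<'E'
from h import *
s,t=get("scene"),get("top")
crop(s,225,100,90,75,8,"f1");crop(t,280,215,100,75,8,"f2")
E
```

```text
t: 3.28
tool_pos: [0.4536, -0.1887, 0.1575]
tool_rot: [0.107, -3.139, -0.0]
contact_force: [0.1, 0.2, 0.3]
opening: 0.0854
t: 3.52
tool_pos: [0.4544, -0.1868, 0.1588]
tool_rot: [-0.112, 3.139, 0.0]
contact_force: [0.5, 0.2, 0.1]
opening: 0.0855
t 3.52 pos [ 0.4544 -0.1868  0.1588] jaw 94.08 down [ 0.001  0.    -1.   ] op 0.0855 F [0.5 0.2 0.1]
units [ 0.01  -0.02   1.813] roll units 0.01
```

View pics/f1.png

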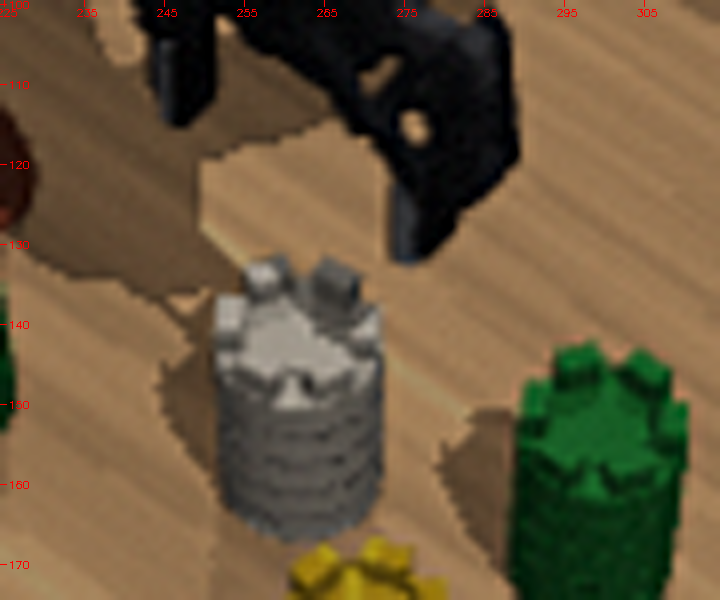

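View pics/f2.png

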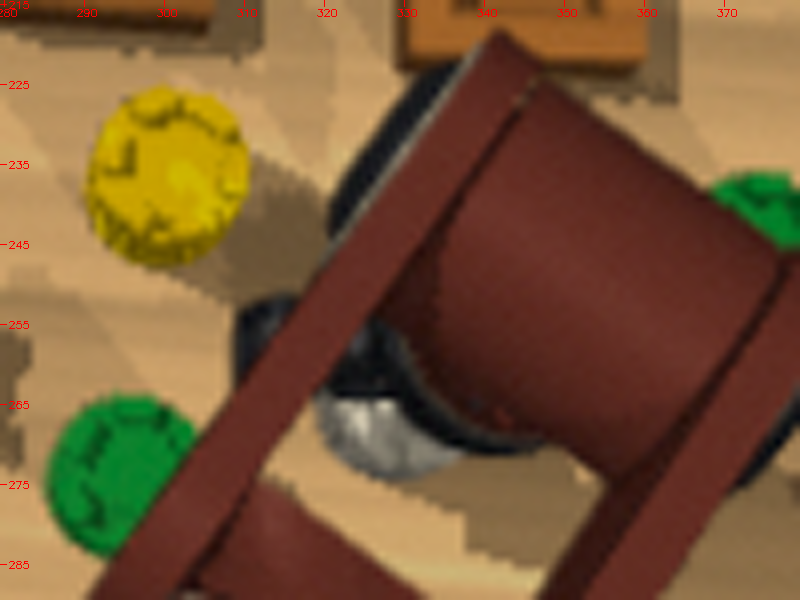

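```bash
python3 - <<'E'
from h import *
s=get("scene")
j=np.array([np.cos(np.radians(94)),np.sin(np.radians(94)),0])
p=np.array([0.4544,-0.1868,0.161])
for k in(-.057,-.0427,0,.0427,.057): print(k,((proj(s,p+k*j)-[225,100]+.5)*8).round(0))
E
```

```text
-0.057 [[160.  93.]]
-0.0427 [[194. 114.]]
0 [[299. 177.]]
0.0427 [[406. 242.]]
0.057 [[442. 264.]]
```

```bash
python3 -m crank '[{"x":0,"y":-0.01,"z":0.35,"roll":0},{"x":0,"y":0,"z":0.35,"roll":0},{"x":0,"y":0,"z":0.35,"roll":0},{"x":0,"y":0,"z":0.35,"roll":0},{"x":0,"y":0,"z":0.25,"roll":0},{"x":0,"y":0,"z":0.15,"roll":0},{"x":0,"y":0,"z":0,"roll":0}]'; python3 go.py 0.454 -0.188 0.05 94
python3 - <<'E'
from h import *
s=get("scene")
crop(s,225,100,90,75,8,"g1")
E
```

```text
t: 4.55
tool_pos: [0.4541, -0.1875, 0.05]
tool_rot: [0.113, -3.139, -0.001]
contact_force: [-0.2, -0.9, 0.5]
opening: 0.0851
t 4.55 pos [ 0.4541 -0.1875  0.05  ] jaw 94.14 down [-0.001  0.    -1.   ] op 0.0851 F [-0.2 -0.9  0.5]
units [ 0.002 -0.009 -0.   ] roll units 0.02
```

View pics/g1.png

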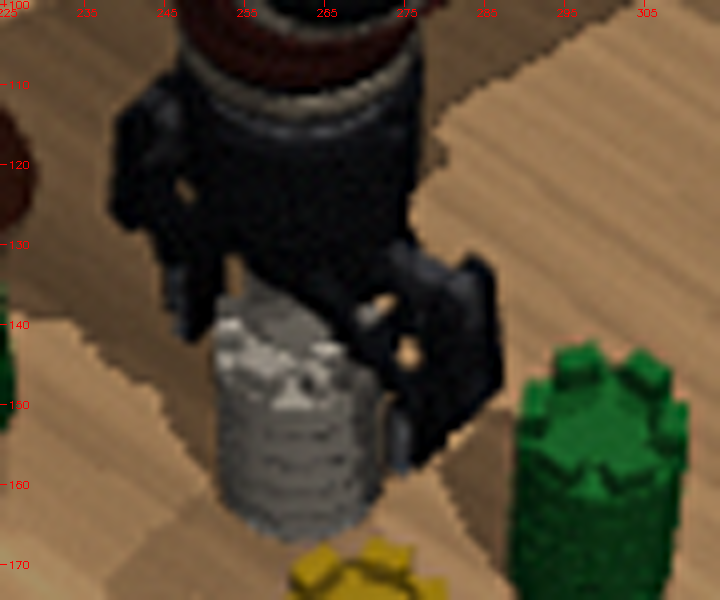

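The fingers straddle the white turret with a gap on each side, and the green neighbour is clear. Closing.

```bash
python3 -m crank '[{"x":0,"y":0,"z":0,"roll":0},{"x":0,"y":0,"z":0,"roll":0},{"x":0,"y":0,"z":0,"roll":0},{"x":0,"y":0,"z":0,"roll":0},{"x":0,"y":0,"z":0,"roll":0},{"x":0,"y":0,"z":0,"roll":0}]' 1 40;  python3 -m crank '[{"x":0,"y":0,"z":0,"roll":0},{"x":0,"y":0,"z":-0.1,"roll":0},{"x":0,"y":0,"z":-0.3,"roll":0},{"x":0,"y":0,"z":-0.5,"roll":0},{"x":0,"y":0,"z":-0.5,"roll":0},{"x":0,"y":0,"z":-0.5,"roll":0},{"x":0,"y":0,"z":-0.3,"roll":0},{"x":0,"y":0,"z":-0.1,"roll":0}]'
python3 go.py 0.6355 -0.060 0.18 94
python3 - <<'E'
from h import *
s=get("scene")
crop(s,225,60,90,90,6,"g2")
E
```

```text
t: 5.35
tool_pos: [0.4552, -0.1886, 0.0516]
tool_rot: [-0.113, 3.138, -0.003]
contact_force: [-0.2, -1.7, 6.1]
opening: 0.0571
t: 6.35
tool_pos: [0.4545, -0.1879, 0.1896]
tool_rot: [-0.113, 3.138, -0.001]
contact_force: [0.1, 0.2, -2.8]
opening: 0.0571
t 6.35 pos [ 0.4545 -0.1879  0.1896] jaw 94.13 down [ 0.002 -0.001 -1.   ] op 0.0571 F [ 0.1  0.2 -2.8]
units [-3.162  1.908  0.163] roll units 0.02
```

View pics/g2.png

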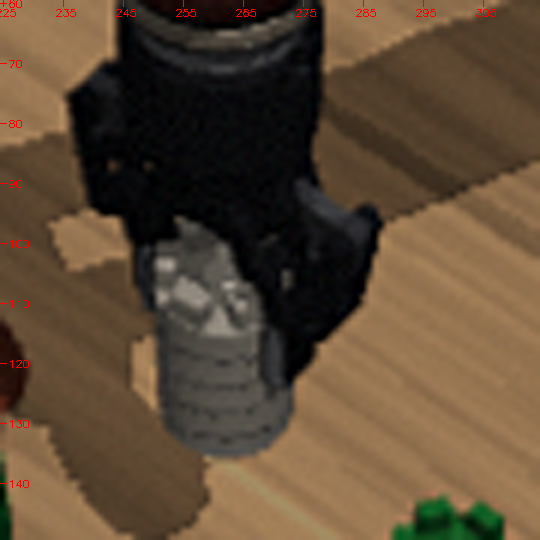

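```bash
python3 - <<'E'
from h import *
s=get("scene")
tcp=np.array([0.4545,-0.1879])
ra=ray(s,P(225,60,6,[(159,400),(292,400)]));az=np.arctan2(ra[:,1],ra[:,0]);
p=tcp-s["C"][:2]; L=np.linalg.norm(p); e=np.angle(np.exp(1j*(az.mean()-np.arctan2(p[1],p[0]))))*L*1000
n=np.array([-p[1],p[0]])/L
print("lateral obs-TCP mm",e,"dir",n, "width",abs(np.diff(az))*L)
# foot front bottom point: at foot z, nearest to camera
b=onz(s,P(225,60,6,[(225,457)]),.1396)[0]; print("axis from foot", b+p/L*.029, "along err mm",((b+p/L*.029-tcp)@(p/L))*1000)
# expected silhouettes of foot circle
a=np.linspace(0,2*np.pi,73); c=np.c_[tcp[0]+.029*np.cos(a),tcp[1]+.029*np.sin(a),0*a+.1396]
q=(proj(s,c)-[225,60]+.5)*6; print("pred foot bottom",q[q[:,1].argmax()],"L/R",q[:,0].min(),q[:,0].max())
E
```

```text
lateral obs-TCP mm -1.2368440875546842 dir [ 0.68765139 -0.72604102] width [0.05685545]
axis from foot [ 0.45371547 -0.18799659] along err mm 0.6360216793525575
pred foot bottom [219.79893009 458.1619511 ] L/R 155.17363376408173 290.3556178539136
```

```bash
python3 -m crank '[{"x":-0.25,"y":0.15,"z":0,"roll":0},{"x":-0.45,"y":0.27,"z":0,"roll":0},{"x":-0.5,"y":0.3,"z":0,"roll":0},{"x":-0.5,"y":0.3,"z":0,"roll":0},{"x":-0.5,"y":0.3,"z":0,"roll":0},{"x":-0.5,"y":0.3,"z":0,"roll":0},{"x":-0.3,"y":0.18,"z":0.15,"roll":0},{"x":-0.17,"y":0.1,"z":0.4,"roll":0.02},{"x":0,"y":0,"z":0.4,"roll":0},{"x":0,"y":0,"z":0.1,"roll":0}]';python3 -m crank '[{"x":0,"y":0,"z":0,"roll":0},{"x":0,"y":0,"z":0,"roll":0}]'
python3 go.py 0.6365 -0.060 0.11 94
python3 - <<'E'
from h import *
s,t=get("scene"),get("top")
crop(s,205,130,90,120,6,"i1");crop(t,250,170,100,75,8,"i2")
E
```

```text
t: 7.7
tool_pos: [0.634, -0.0589, 0.121]
tool_rot: [0.11, -3.133, -0.003]
contact_force: [-0.2, -0.3, -2.9]
opening: 0.057
t: 7.95
tool_pos: [0.6365, -0.0604, 0.1265]
tool_rot: [-0.109, 3.138, -0.001]
contact_force: [0.2, -0.5, -1.2]
opening: 0.0575
t 7.95 pos [ 0.6365 -0.0604  0.1265] jaw 93.98 down [ 0.002 -0.    -1.   ] op 0.0575 F [ 0.2 -0.5 -1.2]
units [-0.     0.007  0.275] roll units -0.0
```

View pics/i1.png

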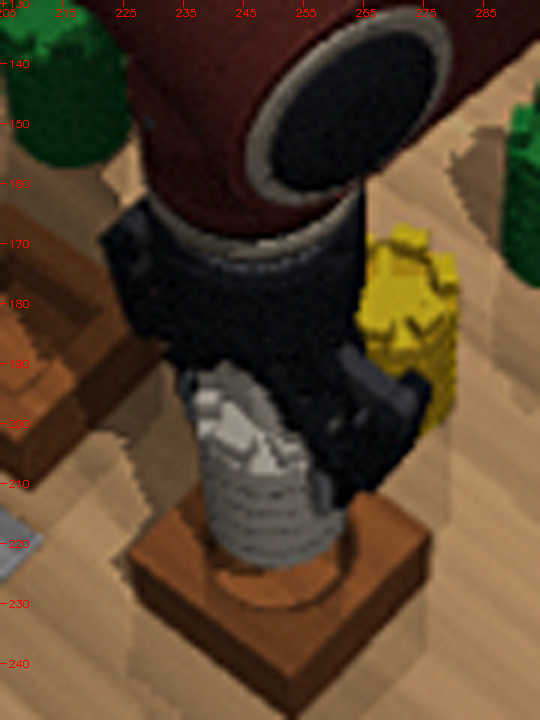

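View pics/i2.png

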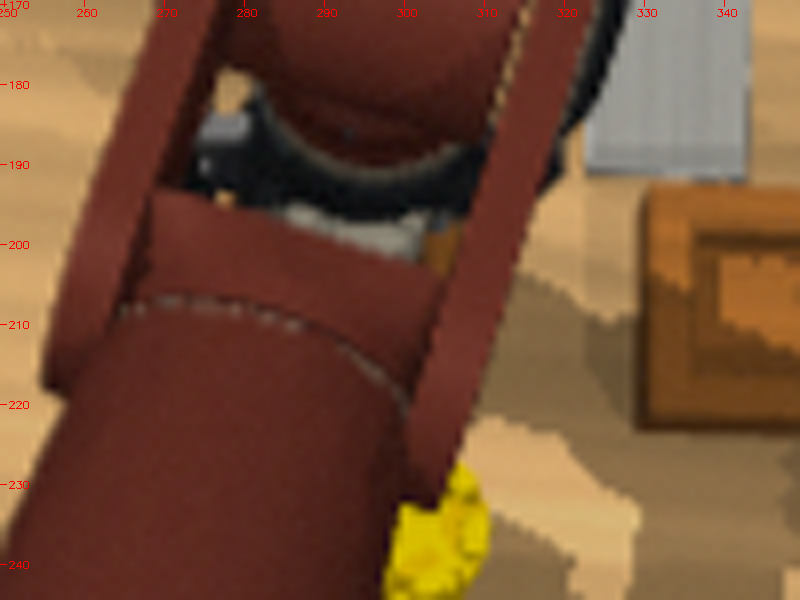

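```bash
python3 - <<'E'
from h import *
s=get("scene")
def az(pts): 
    ra=ray(s,pts); return np.arctan2(ra[:,1],ra[:,0])
p=np.array([.636,-.06])-s["C"][:2]; L=np.linalg.norm(p); n=np.array([-p[1],p[0]])/L; u=p/L
a=az(P(205,130,6,[(211,520),(345,520)])); w=lambda x:np.angle(np.exp(1j*(x-np.arctan2(p[1],p[0]))))*L*1000
print("turret lateral",w(a.mean()), "w",np.ptp(a)*L)
for nm,c in(("rim",(.6352,-.0595)),):
    d=np.array(c)-s["C"][:2]; print(nm,"lat",w(np.arctan2(d[1],d[0])),"along",(np.array(c)-[.636,-.06])@u*1000)
b=onz(s,P(205,130,6,[(273,568)]),.0765)[0]; print("turret along",((b-[.636,-.06])@u+.029)*1000, "n",n,"u",u)
E
```

```text
turret lateral -0.7885027813065559 w 0.05484971675514646
rim lat -0.9255698285773601 along 0.18090670422778643
turret along 0.20471673779611302 n [ 0.73062792 -0.68277583] u [-0.68277583 -0.73062792]
```

In the scene view the turret lines up with the pocket rim to under 1 mm. Lowering in steps.

```bash
python3 -m crank '[{"x":0,"y":0,"z":0.2,"roll":0},{"x":0,"y":0,"z":0.2,"roll":0},{"x":0,"y":0,"z":0.15,"roll":0},{"x":0,"y":0,"z":0.1,"roll":0},{"x":0,"y":0,"z":0,"roll":0}]'; python3 go.py 0.6365 -0.060 0.069 94
```

```text
t: 8.72
tool_pos: [0.6352, -0.0603, 0.0853]
tool_rot: [0.109, -3.138, -0.001]
contact_force: [0.1, -0.4, -3.1]
opening: 0.0572
t 8.72 pos [ 0.6352 -0.0603  0.0853] jaw 93.99 down [-0.002  0.    -1.   ] op 0.0572 F [ 0.1 -0.4 -3.1]
units [-0.022  0.003  0.272] roll units -0.0
```

```bash
python3 -m crank '[{"x":0,"y":0,"z":0.1,"roll":0},{"x":0,"y":0,"z":0.1,"roll":0},{"x":0,"y":0,"z":0.05,"roll":0},{"x":0,"y":0,"z":0.0,"roll":0}]'; python3 go.py 0.6365 -0.060 0.067 94
```

```text
t: 9.22
tool_pos: [0.6355, -0.0603, 0.0709]
tool_rot: [0.109, -3.139, -0.0]
contact_force: [0.5, 0.1, -2.5]
opening: 0.0571
t 9.22 pos [ 0.6355 -0.0603  0.0709] jaw 93.99 down [-0.001  0.    -1.   ] op 0.0571 F [ 0.5  0.1 -2.5]
units [-0.018  0.004  0.064] roll units -0.0
```

```bash
python3 -m crank '[{"x":0,"y":0,"z":0.03,"roll":0},{"x":0,"y":0,"z":0.02,"roll":0},{"x":0,"y":0,"z":0.0,"roll":0}]'; python3 -m crank '[{"x":0,"y":0,"z":0.02,"roll":0},{"x":0,"y":0,"z":0.0,"roll":0}]'
```

```text
t: 9.6
tool_pos: [0.6359, -0.0604, 0.0686]
tool_rot: [-0.109, 3.139, -0.0]
contact_force: [-0.8, -0.3, -1.3]
opening: 0.0573
t: 9.85
tool_pos: [0.636, -0.0604, 0.0686]
tool_rot: [-0.11, 3.139, -0.0]
contact_force: [-4.2, 0.4, 4.3]
opening: 0.0572
```

```bash
python3 -m crank '[{"x":0,"y":0,"z":0,"roll":0},{"x":0,"y":0,"z":0.0,"roll":0},{"x":0,"y":0,"z":0,"roll":0},{"x":0,"y":0,"z":0,"roll":0}]' 0 40; python3 -m crank '[{"x":0,"y":0,"z":-0.1,"roll":0},{"x":0,"y":0,"z":-0.3,"roll":0},{"x":0,"y":0,"z":-0.5,"roll":0},{"x":0,"y":0,"z":-0.5,"roll":0},{"x":0,"y":0,"z":-0.4,"roll":0},{"x":0,"y":0,"z":-0.1,"roll":0}]';python3 go.py 0.4557 0.019 0.19 94
python3 - <<'E'
from h import *
s,t=get("scene"),get("top")
crop(s,205,130,90,120,5,"j1")
E
```

```text
t: 10.35
tool_pos: [0.6357, -0.0604, 0.067]
tool_rot: [0.109, -3.14, 0.0]
contact_force: [0.0, 0.2, -0.2]
opening: 0.0853
t: 11.1
tool_pos: [0.6373, -0.0607, 0.1851]
tool_rot: [-0.109, 3.134, -0.002]
contact_force: [0.3, 0.2, -0.4]
opening: 0.0856
t 11.1 pos [ 0.6373 -0.0607  0.1851] jaw 93.99 down [ 0.006 -0.001 -1.   ] op 0.0856 F [ 0.3  0.2 -0.4]
units [ 2.926  1.535 -0.1  ] roll units -0.0
```

View pics/j1.png

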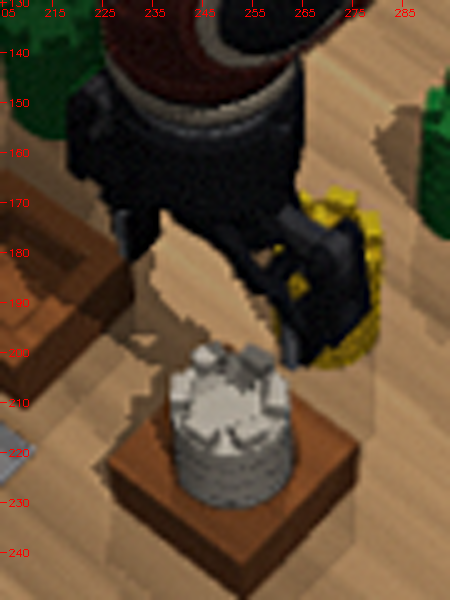

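Round turret is seated upright in the round pocket. On to the square one.

```bash
python3 -m crank '[{"x":0.25,"y":0.14,"z":0,"roll":0},{"x":0.5,"y":0.26,"z":0,"roll":0},{"x":0.5,"y":0.26,"z":0,"roll":0},{"x":0.5,"y":0.26,"z":0,"roll":0},{"x":0.5,"y":0.26,"z":0,"roll":0},{"x":0.45,"y":0.24,"z":0.1,"roll":0},{"x":0.23,"y":0.12,"z":0.3,"roll":0},{"x":0,"y":0,"z":0.3,"roll":0},{"x":0,"y":0,"z":0,"roll":0},{"x":0,"y":0,"z":0,"roll":0}]' ;python3 go.py 0.456 0.0195 0.05 93.9
python3 - <<'E'
from h import *
s,t=get("scene"),get("top")
crop(s,280,135,90,90,6,"k1");crop(t,230,230,60,50,10,"k2")
E
```

```text
t: 12.45
tool_pos: [0.4545, 0.0193, 0.1392]
tool_rot: [0.109, -3.14, 0.0]
contact_force: [0.0, 0.1, 0.2]
opening: 0.0856
t 12.45 pos [0.4545 0.0193 0.1392] jaw 93.97 down [-0. -0. -1.] op 0.0856 F [0.  0.1 0.2]
units [-0.025  0.002  1.487] roll units 0.01
```

View pics/k1.png

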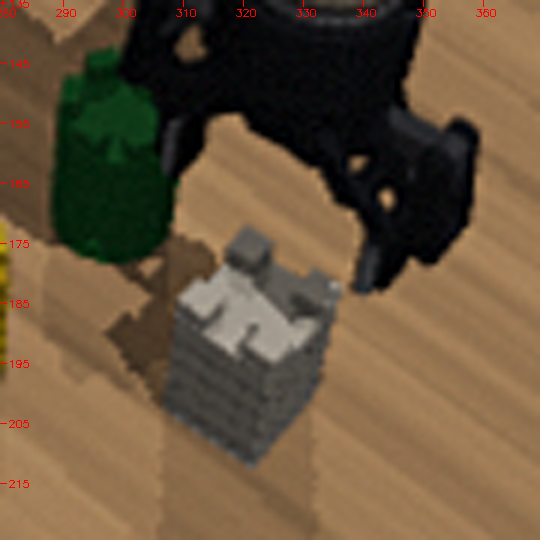

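View pics/k2.png

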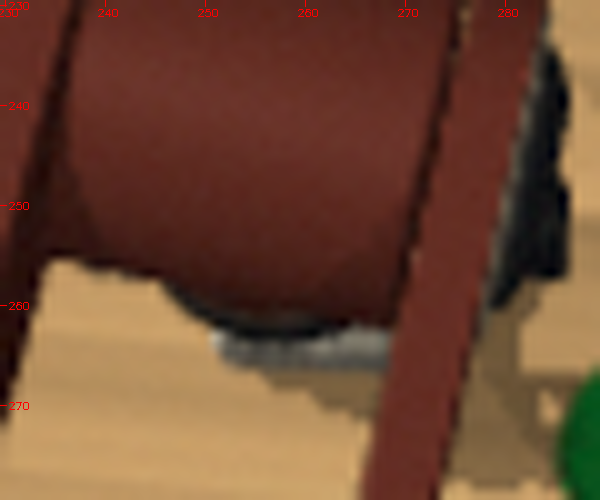

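```bash
python3 -m crank '[{"x":-0.01,"y":-0.01,"z":0.35,"roll":0.01},{"x":0,"y":0,"z":0.4,"roll":0},{"x":0,"y":0,"z":0.35,"roll":0},{"x":0,"y":0,"z":0.25,"roll":0},{"x":0,"y":0,"z":0.13,"roll":0},{"x":0,"y":0,"z":0,"roll":0}]'
python3 -m crank '[{"x":0,"y":0,"z":0,"roll":0},{"x":0,"y":0,"z":0,"roll":0},{"x":0,"y":0,"z":0,"roll":0},{"x":0,"y":0,"z":0,"roll":0},{"x":0,"y":0,"z":0,"roll":0},{"x":0,"y":0,"z":0,"roll":0},{"x":0,"y":0,"z":0,"roll":0}]' 1 40;  python3 -m crank '[{"x":0,"y":0,"z":-0.1,"roll":0},{"x":0,"y":0,"z":-0.3,"roll":0},{"x":0,"y":0,"z":-0.5,"roll":0},{"x":0,"y":0,"z":-0.5,"roll":0},{"x":0,"y":0,"z":-0.5,"roll":0},{"x":0,"y":0,"z":-0.3,"roll":0},{"x":0,"y":0,"z":-0.1,"roll":0},{"x":0,"y":0,"z":0,"roll":0}]'
python3 go.py 0.633 -0.2235 0.18 94
python3 - <<'E'
from h import *
s=get("scene")
crop(s,280,85,90,100,6,"l1")
E
```

```text
t: 13.3
tool_pos: [0.4546, 0.019, 0.0502]
tool_rot: [0.107, -3.139, -0.0]
contact_force: [0.6, -0.4, -0.2]
opening: 0.0853
t: 14.18
tool_pos: [0.4554, 0.019, 0.0513]
tool_rot: [-0.107, 3.138, -0.0]
contact_force: [-0.5, 1.8, 5.0]
opening: 0.0496
t: 15.18
tool_pos: [0.4541, 0.019, 0.1875]
tool_rot: [0.107, -3.139, -0.0]
contact_force: [-0.1, 0.8, -2.7]
opening: 0.0493
t 15.18 pos [0.4541 0.019  0.1875] jaw 93.91 down [-0.001  0.    -1.   ] op 0.0493 F [-0.1  0.8 -2.7]
units [-2.698 -4.236  0.121] roll units -0.01
```

View pics/l1.png

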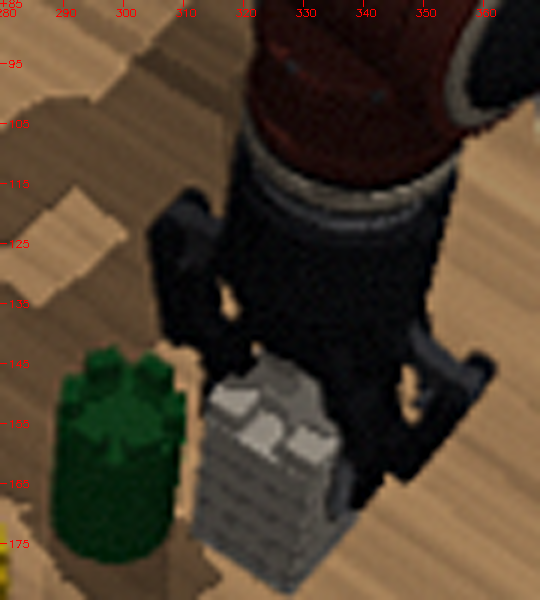

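```bash
python3 -m crank '[{"x":-0.2,"y":-0.32,"z":-0.1,"roll":0},{"x":-0.36,"y":-0.56,"z":0,"roll":0},{"x":-0.4,"y":-0.64,"z":0,"roll":0},{"x":-0.4,"y":-0.64,"z":0,"roll":0},{"x":-0.4,"y":-0.64,"z":0,"roll":0},{"x":-0.4,"y":-0.64,"z":0,"roll":0},{"x":-0.34,"y":-0.5,"z":0,"roll":0},{"x":-0.2,"y":-0.3,"z":0,"roll":0}]'; python3 -m crank '[{"x":0,"y":0,"z":0.4,"roll":-0.01},{"x":0,"y":0,"z":0.4,"roll":0},{"x":0,"y":0,"z":0.3,"roll":0},{"x":0,"y":0,"z":0,"roll":0},{"x":0,"y":0,"z":0,"roll":0}]'
python3 go.py 0.633 -0.2235 0.11 94
python3 - <<'E'
from h import *
s=get("scene"); t=get("top")
print("offset in hand: foot corner l1",onz(s,P(280,85,6,[(290,592)]),.137))
crop(s,160,100,90,120,6,"m1");crop(t,310,170,80,70,8,"m2")
E
```

```text
t: 16.23
tool_pos: [0.6343, -0.2267, 0.1927]
tool_rot: [0.105, -3.138, -0.0]
contact_force: [-0.1, 0.9, -3.3]
opening: 0.0494
t: 16.85
tool_pos: [0.6341, -0.2242, 0.1291]
tool_rot: [-0.109, 3.139, -0.001]
contact_force: [0.2, 0.4, -2.4]
opening: 0.0497
t 16.85 pos [ 0.6341 -0.2242  0.1291] jaw 93.98 down [ 0.001 -0.001 -1.   ] op 0.0497 F [ 0.2  0.4 -2.4]
units [0.018 0.013 0.319] roll units -0.0
offset in hand: foot corner l1 [[0.47464321 0.04488908]]
```

View pics/m1.png

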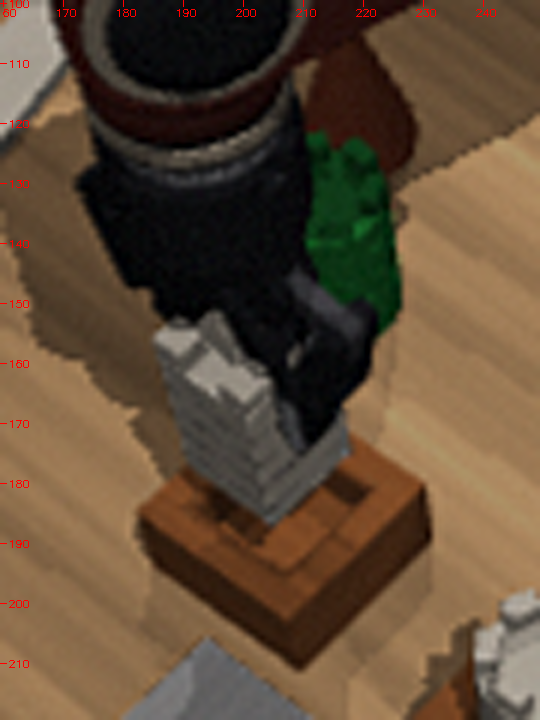

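View pics/m2.png

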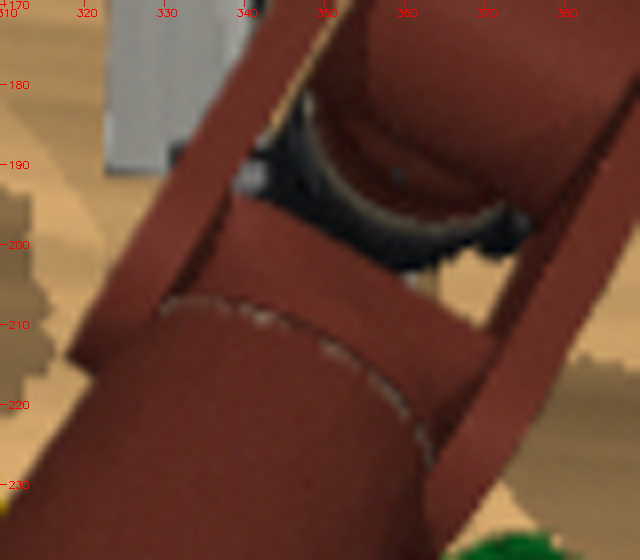

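```bash
python3 - <<'E'
from h import *
s=get("scene")
a=np.radians(4);R=np.array([[np.cos(a),-np.sin(a)],[np.sin(a),np.cos(a)]])
c=onz(s,P(160,100,6,[(270,524)]),.0785)[0]; print("turret ctr scene",c-R@[.025,.025])
c=onz(s,P(160,100,6,[(187,474),(350,452)]),.0785); print("L/R corners ctr",c[0]-R@[.025,-.025],c[1]-R@[-.025,.025])
b=onz(s,P(160,100,6,[(138,511),(290,620),(427,486)]),.045); print("blk", b[0]-R@[.045,-.045],b[1]-R@[.045,.045],b[2]-R@[-.045,.045],(b[0]+b[2])/2)
E
```

```text
turret ctr scene [ 0.63434242 -0.22519608]
L/R corners ctr [ 0.63692119 -0.21978735] [ 0.6359103  -0.22294121]
blk [ 0.6312065  -0.22322468] [ 0.63168164 -0.22379127] [ 0.63337371 -0.222422  ] [ 0.63229011 -0.22282334]
```

```bash
python3 -m crank '[{"x":0.03,"y":0.02,"z":0.15,"roll":0},{"x":0,"y":0,"z":0.2,"roll":0},{"x":0,"y":0,"z":0.15,"roll":0},{"x":0,"y":0,"z":0.1,"roll":0},{"x":0,"y":0,"z":0,"roll":0},{"x":0,"y":0,"z":0,"roll":0}]'; python3 go.py 0.632 -0.223 0.0685 94
python3 - <<'E'
from h import *
s=get("scene"); crop(s,170,130,75,90,8,"n1")
E
```

```text
t: 17.75
tool_pos: [0.632, -0.2226, 0.0958]
tool_rot: [0.11, -3.139, -0.001]
contact_force: [-7.2, 3.2, 13.2]
opening: 0.0492
t 17.75 pos [ 0.632  -0.2226  0.0958] jaw 94.02 down [-0.001  0.001 -1.   ] op 0.0492 F [-7.2  3.2 13.2]
units [ 0.    -0.008  0.454] roll units 0.0
```

View pics/n1.png

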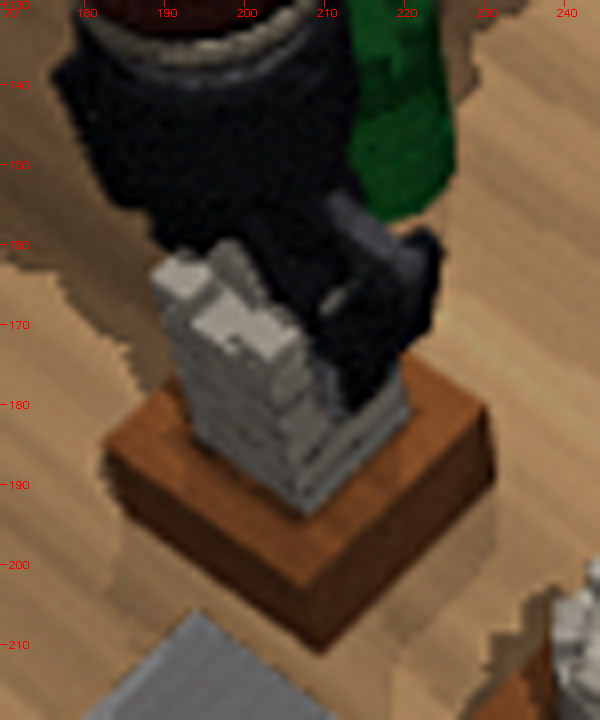

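```bash
python3 -m crank '[{"x":0,"y":0,"z":-0.1,"roll":0},{"x":0,"y":0,"z":0,"roll":0},{"x":0,"y":0,"z":0,"roll":0}]'; python3 - <<'E'
from h import *
s=get("scene")
a=np.radians(4);R=np.array([[np.cos(a),-np.sin(a)],[np.sin(a),np.cos(a)]])
c=onz(s,P(170,130,8,[(308,512),(190,435),(411,412)]),.0445); print("turret",c[0]-R@[.025,.025],c[1]-R@[.025,-.025],c[2]-R@[-.025,.025])
b=onz(s,P(170,130,8,[(103,440),(304,588),(488,405)]),.045); print("blk", b[0]-R@[.045,-.045],b[1]-R@[.045,.045],b[2]-R@[-.045,.045],(b[0]+b[2])/2)
E
python3 go.py 0.629 -0.2215 0.09 94
```

```text
t: 18.18
tool_pos: [0.6313, -0.2225, 0.0973]
tool_rot: [0.109, -3.139, -0.001]
contact_force: [1.5, 0.4, -2.8]
opening: 0.0493
turret [ 0.63017202 -0.22273205] [ 0.63184354 -0.22305452] [ 0.63025198 -0.22216054]
blk [ 0.63107284 -0.22385475] [ 0.63259726 -0.22406465] [ 0.63282007 -0.22358373] [ 0.63194646 -0.22371924]
t 18.23 pos [ 0.6312 -0.2225  0.0973] jaw 93.98 down [-0.001  0.001 -1.   ] op 0.0498 F [-0.8  0.1 -3.2]
units [0.036 0.019 0.121] roll units -0.0
```

```bash
python3 -m crank '[{"x":0.025,"y":0.01,"z":0,"roll":0},{"x":0,"y":0,"z":0.04,"roll":0},{"x":0,"y":0,"z":0.03,"roll":0},{"x":0,"y":0,"z":0.03,"roll":0},{"x":0,"y":0,"z":0,"roll":0}]';python3 go.py 0.629 -0.2215 0.0685 94
```

```text
t: 18.85
tool_pos: [0.6304, -0.2222, 0.0959]
tool_rot: [0.11, -3.139, -0.001]
contact_force: [-7.5, 2.8, 12.5]
opening: 0.0491
t 18.85 pos [ 0.6304 -0.2222  0.0959] jaw 94.01 down [-0.  0. -1.] op 0.0491 F [-7.5  2.8 12.5]
units [0.023 0.013 0.456] roll units 0.0
```

```bash
python3 - <<'E'
from h import *
o=ctrl.get_obs(); print(o["wrist_torque"],o["contact_force"],o["tool_pos"])
s=get("scene"); crop(s,170,130,75,90,8,"n2")
E
python3 -m crank '[{"x":0,"y":0,"z":-0.1,"roll":0},{"x":0,"y":0,"z":0,"roll":0},{"x":0,"y":0,"z":0,"roll":0}]';python3 - <<'E'
from h import *
o=ctrl.get_obs(); print(o["wrist_torque"],o["contact_force"],o["tool_pos"])
E
```

```text
[0.95025829 1.47711919 0.18017757] [-7.48756762  2.81597126 12.50781925] [ 0.63042493 -0.22218746  0.09585303]
t: 19.27
tool_pos: [0.6298, -0.222, 0.0974]
tool_rot: [0.109, -3.139, -0.001]
contact_force: [-0.4, -0.4, -3.2]
opening: 0.0497
[-0.03453094 -0.00952908  0.02846418] [-0.39929654 -0.37345816 -3.23721298] [ 0.62981901 -0.22198433  0.09744526]
```

View pics/n2.png

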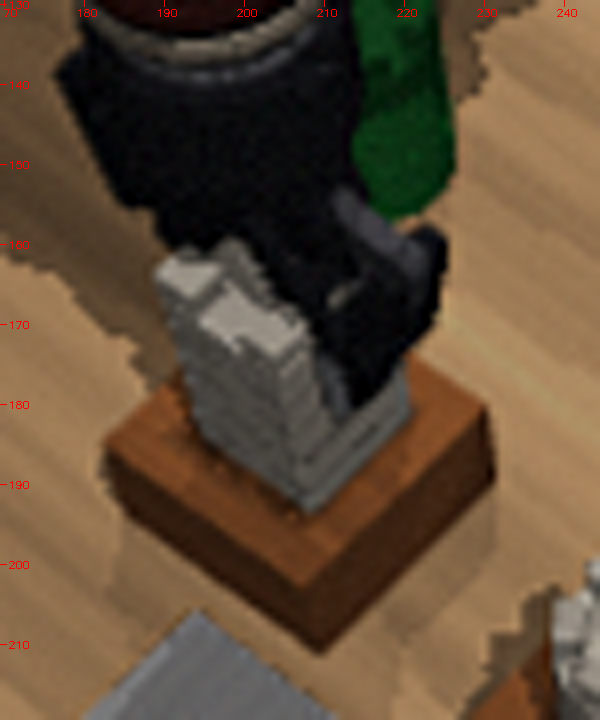

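The force moment puts the contact at the +y edge of the turret's foot, and the images show the turret about 1 mm too far +y and -x. Shifting back.

```bash
python3 go.py 0.6325 -0.2245 0.0685 94;  python3 -m crank '[{"x":-0.045,"y":-0.04,"z":0,"roll":0},{"x":0,"y":0,"z":0,"roll":0},{"x":0,"y":0,"z":0.03,"roll":0},{"x":0,"y":0,"z":0.04,"roll":0},{"x":0,"y":0,"z":0.04,"roll":0},{"x":0,"y":0,"z":0,"roll":0}]';python3 go.py 0.6325 -0.2245 0.0685 94;python3 -c "
from h import *
print(ctrl.get_obs()['wrist_torque'])"
```

```text
t 19.27 pos [ 0.6298 -0.222   0.0974] jaw 93.99 down [-0.001  0.    -1.   ] op 0.0497 F [-0.4 -0.4 -3.2]
units [-0.042 -0.045  0.482] roll units -0.0
t: 20.02
tool_pos: [0.6327, -0.2242, 0.0912]
tool_rot: [0.109, -3.139, -0.001]
contact_force: [-0.2, -0.4, -2.5]
opening: 0.0497
t 20.02 pos [ 0.6327 -0.2242  0.0912] jaw 93.99 down [-0.001  0.    -1.   ] op 0.0497 F [-0.2 -0.4 -2.5]
units [ 0.004 -0.005  0.378] roll units -0.0
[-0.0326799  -0.00301756  0.02273175]
```

```bash
python3 -m crank '[{"x":0,"y":0,"z":0.06,"roll":0},{"x":0,"y":0,"z":0.06,"roll":0},{"x":0,"y":0,"z":0.06,"roll":0},{"x":0,"y":0,"z":0,"roll":0}]';python3 go.py 0.6325 -0.2245 0.0685 94;python3 -c "
from h import *
print(ctrl.get_obs()['wrist_torque'])"
```

```text
t: 20.52
tool_pos: [0.6327, -0.2242, 0.0803]
tool_rot: [0.109, -3.139, -0.001]
contact_force: [0.5, -0.6, -2.6]
opening: 0.0494
t 20.52 pos [ 0.6327 -0.2242  0.0803] jaw 93.99 down [-0.001  0.    -1.   ] op 0.0494 F [ 0.5 -0.6 -2.6]
units [ 0.003 -0.005  0.196] roll units -0.0
[ 0.05176194 -0.01599235  0.0397911 ]
```

```bash
python3 -m crank '[{"x":0,"y":0,"z":0.06,"roll":0},{"x":0,"y":0,"z":0.06,"roll":0},{"x":0,"y":0,"z":0.04,"roll":0},{"x":0,"y":0,"z":0,"roll":0}]';python3 -m crank '[{"x":0,"y":0,"z":0.03,"roll":0},{"x":0,"y":0,"z":0.02,"roll":0},{"x":0,"y":0,"z":0,"roll":0}]'
```

```text
t: 21.02
tool_pos: [0.6328, -0.2242, 0.0709]
tool_rot: [0.109, -3.139, -0.001]
contact_force: [-1.0, 0.6, -2.5]
opening: 0.0499
t: 21.4
tool_pos: [0.6331, -0.2244, 0.0684]
tool_rot: [-0.109, 3.139, -0.0]
contact_force: [-0.6, 0.1, -1.7]
opening: 0.0493
```

```bash
python3 -m crank '[{"x":0,"y":0,"z":0.02,"roll":0},{"x":0,"y":0,"z":0,"roll":0},{"x":0,"y":0,"z":0,"roll":0}]';python3 -m crank '[{"x":0,"y":0,"z":0,"roll":0},{"x":0,"y":0,"z":0.0,"roll":0},{"x":0,"y":0,"z":0,"roll":0},{"x":0,"y":0,"z":0,"roll":0}]' 0 40; python3 -m crank '[{"x":0,"y":0,"z":-0.1,"roll":0},{"x":0,"y":0,"z":-0.3,"roll":0},{"x":0,"y":0,"z":-0.5,"roll":0},{"x":0,"y":0,"z":-0.5,"roll":0},{"x":0,"y":0,"z":-0.5,"roll":0},{"x":0,"y":0,"z":-0.5,"roll":0},{"x":0,"y":0,"z":-0.5,"roll":0},{"x":0,"y":0,"z":-0.1,"roll":0}]';python3 go.py 0.474 0.270 0.26 94
python3 - <<'E'
from h import *
s,t=get("scene"),get("top")
crop(s,165,130,120,110,6,"o1")
E
```

```text
t: 21.78
tool_pos: [0.6332, -0.2244, 0.0684]
tool_rot: [-0.109, 3.139, -0.0]
contact_force: [-3.9, 2.4, 5.5]
opening: 0.0499
t: 22.28
tool_pos: [0.633, -0.2244, 0.067]
tool_rot: [-0.109, 3.14, -0.0]
contact_force: [0.3, -0.0, -0.6]
opening: 0.0854
t: 23.28
tool_pos: [0.6344, -0.225, 0.252]
tool_rot: [-0.109, 3.133, -0.005]
contact_force: [0.3, 0.5, 0.2]
opening: 0.0854
t 23.27 pos [ 0.6344 -0.225   0.252 ] jaw 93.99 down [ 0.007 -0.003 -1.   ] op 0.0854 F [0.3 0.5 0.2]
units [ 2.092  8.416 -0.176] roll units -0.0
```

View pics/o1.png

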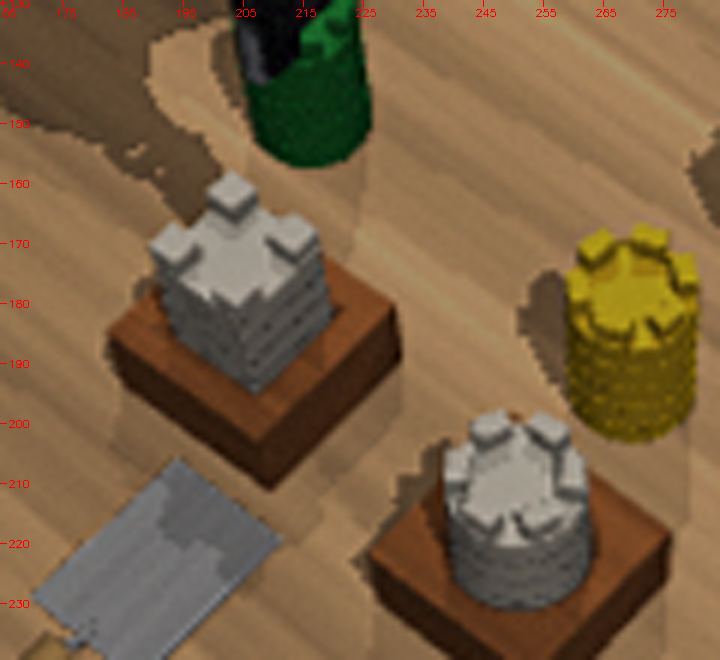

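Both turrets are seated upright, the square one at about pixel (205,172) in the scene view and the round one at (250,215). Now the stylus.

```bash
python3 -m crank '[{"x":0.1,"y":0.4,"z":0,"roll":0},{"x":0.18,"y":0.7,"z":0,"roll":0},{"x":0.2,"y":0.8,"z":0,"roll":0},{"x":0.2,"y":0.8,"z":0,"roll":0},{"x":0.2,"y":0.8,"z":0,"roll":0},{"x":0.2,"y":0.8,"z":0,"roll":0},{"x":0.2,"y":0.8,"z":0,"roll":0},{"x":0.2,"y":0.8,"z":0,"roll":0},{"x":0.2,"y":0.8,"z":0,"roll":0},{"x":0.2,"y":0.8,"z":0,"roll":0}]'; python3 -m crank '[{"x":0.15,"y":0.6,"z":0,"roll":0},{"x":0.05,"y":0.2,"z":0,"roll":0},{"x":0,"y":0,"z":0,"roll":0},{"x":0,"y":0,"z":0,"roll":0}]'; python3 go.py 0.4745 0.270 0.2 94
python3 - <<'E'
from h import *
s,t=get("scene"),get("top")
crop(s,350,150,120,110,6,"p1");crop(t,130,190,100,90,6,"p2")
E
```

```text
t: 24.62
tool_pos: [0.4867, 0.2186, 0.2452]
tool_rot: [0.11, -3.137, 0.001]
contact_force: [0.6, 0.2, -0.4]
opening: 0.0857
t: 25.12
tool_pos: [0.4739, 0.2629, 0.2466]
tool_rot: [0.108, -3.139, 0.001]
contact_force: [-0.0, 0.4, 0.7]
opening: 0.0852
t 25.12 pos [0.4739 0.2629 0.2466] jaw 93.93 down [-0.001 -0.001 -1.   ] op 0.0852 F [-0.   0.4  0.7]
units [-0.018  0.118  0.777] roll units -0.01
```

View pics/p1.png

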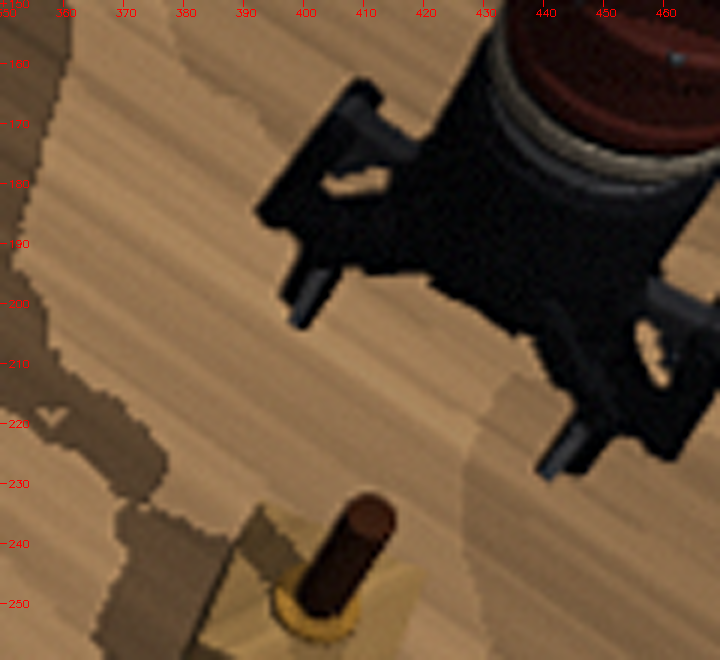

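View pics/p2.png

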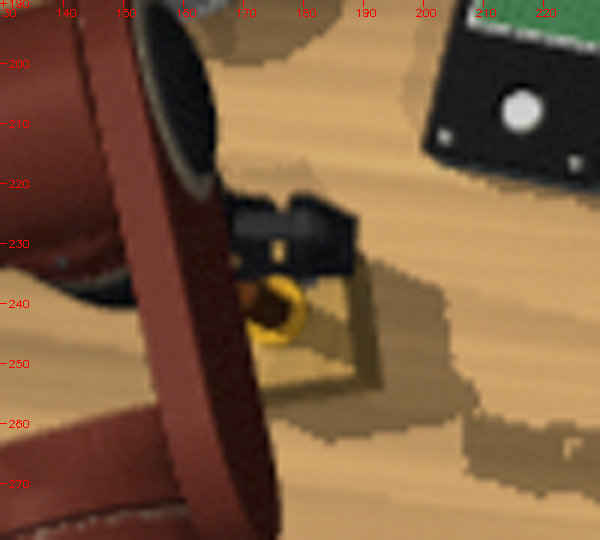

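```bash
python3 -m crank '[{"x":-0.01,"y":0.12,"z":0.1,"roll":0},{"x":0,"y":0,"z":0.35,"roll":0},{"x":0,"y":0,"z":0.4,"roll":0},{"x":0,"y":0,"z":0.4,"roll":0},{"x":0,"y":0,"z":0.4,"roll":0},{"x":0,"y":0,"z":0.3,"roll":0},{"x":0,"y":0,"z":0.2,"roll":0},{"x":0,"y":0,"z":0,"roll":0}]'; python3 go.py 0.4745 0.270 0.117 94
python3 - <<'E'
from h import *
s,t=get("scene"),get("top")
crop(s,350,170,120,110,6,"q1")
E
```

```text
t: 26.22
tool_pos: [0.4734, 0.2707, 0.1169]
tool_rot: [0.109, -3.138, 0.001]
contact_force: [-0.1, -0.6, -0.2]
opening: 0.0855
t 26.23 pos [0.4734 0.2707 0.1169] jaw 93.99 down [-0.002 -0.001 -1.   ] op 0.0855 F [-0.1 -0.6 -0.2]
units [-0.018 -0.013 -0.002] roll units -0.0
```

View pics/q1.png

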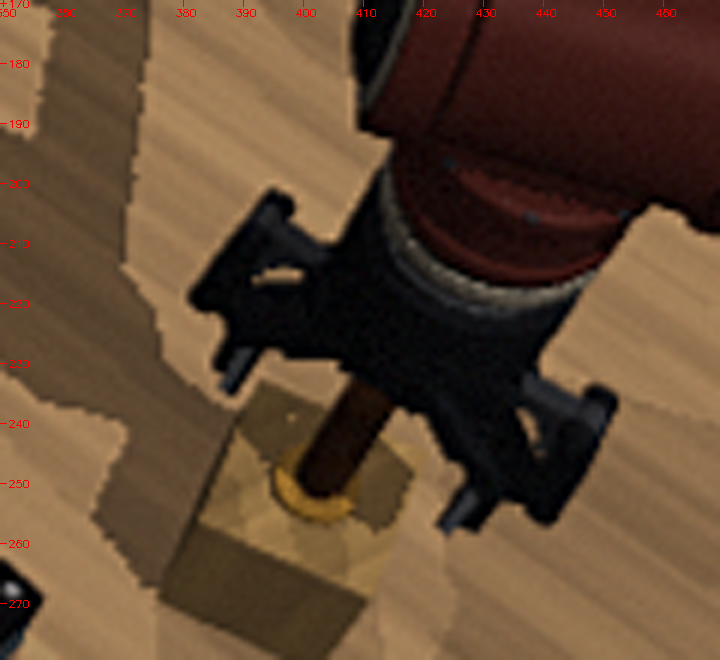

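```bash
python3 -m crank '[{"x":-0.015,"y":-0.01,"z":0,"roll":0},{"x":0,"y":0,"z":0,"roll":0},{"x":0,"y":0,"z":0,"roll":0},{"x":0,"y":0,"z":0,"roll":0},{"x":0,"y":0,"z":0,"roll":0},{"x":0,"y":0,"z":0,"roll":0},{"x":0,"y":0,"z":0,"roll":0},{"x":0,"y":0,"z":0,"roll":0},{"x":0,"y":0,"z":0,"roll":0}]' 1 80; python3 go.py 0.4745 0.270 0.117 94
python3 - <<'E'
from h import *
s,t=get("scene"),get("top")
crop(s,350,170,120,110,6,"q2")
E
```

```text
t: 27.45
tool_pos: [0.4752, 0.2705, 0.1185]
tool_rot: [-0.109, 3.139, 0.0]
contact_force: [0.1, -1.1, 4.2]
opening: 0.0185
t 27.45 pos [0.4752 0.2705 0.1185] jaw 93.99 down [ 0.001  0.    -1.   ] op 0.0185 F [ 0.1 -1.1  4.2]
units [ 0.012 -0.008  0.025] roll units -0.0
```

View pics/q2.png

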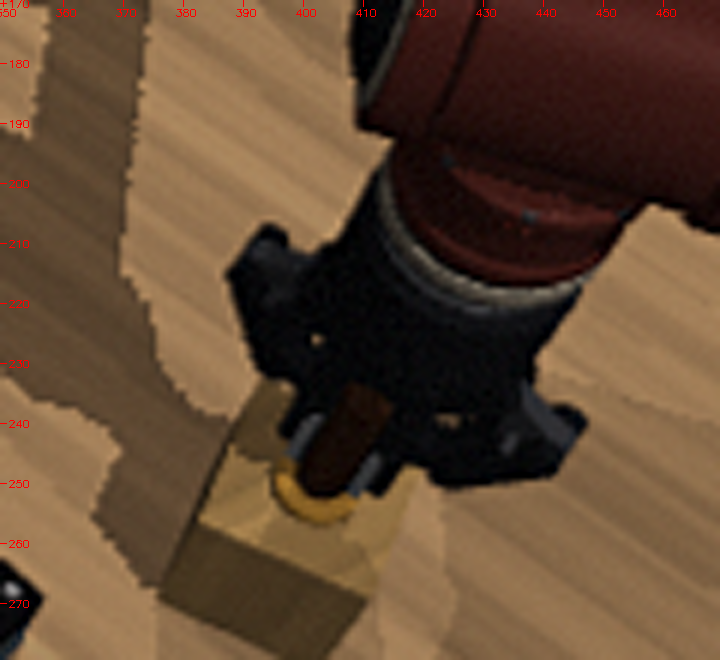

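```bash
python3 -m crank '[{"x":0,"y":0,"z":-0.1,"roll":0},{"x":0,"y":0,"z":-0.25,"roll":0},{"x":0,"y":0,"z":-0.4,"roll":0},{"x":0,"y":0,"z":-0.4,"roll":0},{"x":0,"y":0,"z":-0.4,"roll":0},{"x":0,"y":0,"z":-0.3,"roll":0},{"x":0,"y":0,"z":-0.2,"roll":0},{"x":0,"y":0,"z":0,"roll":0},{"x":0,"y":0,"z":0,"roll":0}]'; python3 go.py 0.592 0.168 0.20 94
python3 - <<'E'
from h import *
s,t=get("scene"),get("top")
crop(s,370,120,120,110,6,"r1");crop(t,120,190,100,90,6,"r2")
E
```

```text
t: 28.68
tool_pos: [0.4744, 0.2703, 0.24]
tool_rot: [0.109, -3.138, 0.001]
contact_force: [-0.5, 0.5, -1.1]
opening: 0.0182
t 28.68 pos [0.4744 0.2703 0.24  ] jaw 93.99 down [-0.002 -0.001 -1.   ] op 0.0182 F [-0.5  0.5 -1.1]
units [-1.837 -1.836  0.664] roll units -0.0
```

View pics/r1.png

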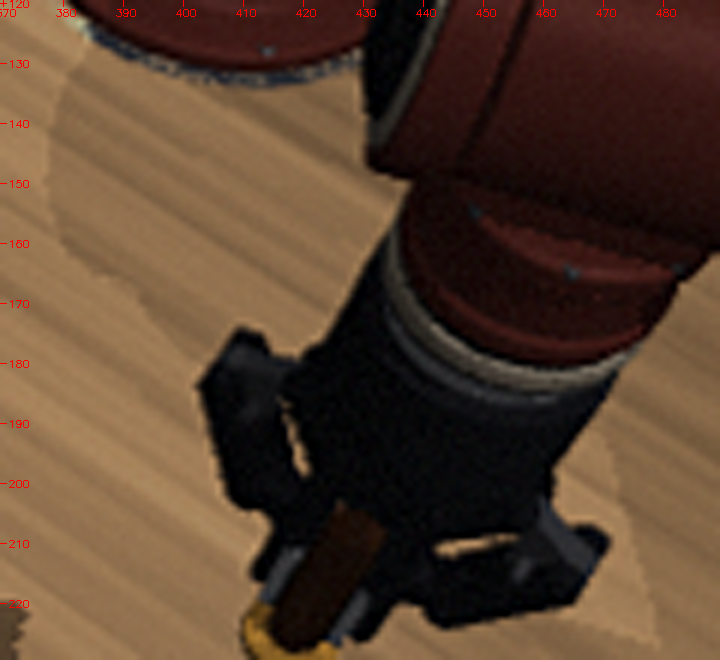

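View pics/r2.png

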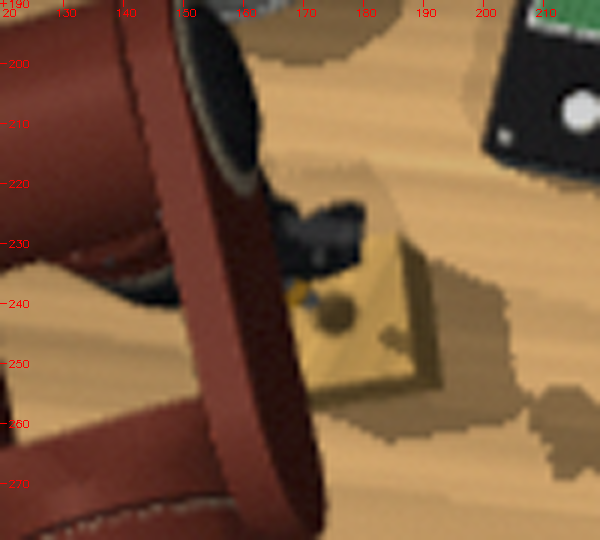

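```bash
python3 - <<'E'
from h import *
t=get("top"); print("hole",onz(t,P(120,190,6,[(335,313)]),.079))
E
python3 -m crank '[{"x":-0.2,"y":-0.2,"z":0,"roll":0},{"x":-0.4,"y":-0.4,"z":0,"roll":0},{"x":-0.45,"y":-0.45,"z":0,"roll":0},{"x":-0.4,"y":-0.4,"z":0,"roll":0},{"x":-0.27,"y":-0.27,"z":0.2,"roll":0},{"x":-0.12,"y":-0.11,"z":0.3,"roll":0},{"x":0,"y":0,"z":0.3,"roll":0},{"x":0,"y":0,"z":0,"roll":0},{"x":0,"y":0,"z":0,"roll":0}]'; python3 go.py 0.592 0.168 0.152 94
python3 - <<'E'
from h import *
s,t=get("scene"),get("top")
crop(s,280,180,110,110,6,"u1");crop(t,180,170,80,70,8,"u2")
E
```

```text
hole [[0.47389776 0.26970191]]
t: 29.95
tool_pos: [0.5922, 0.1693, 0.1931]
tool_rot: [0.111, -3.139, -0.0]
contact_force: [-0.4, 0.1, -0.2]
opening: 0.0182
t 29.95 pos [0.5922 0.1693 0.1931] jaw 94.06 down [-0.  0. -1.] op 0.0182 F [-0.4  0.1 -0.2]
units [ 0.005 -0.022  0.685] roll units 0.01
```

View pics/u1.png

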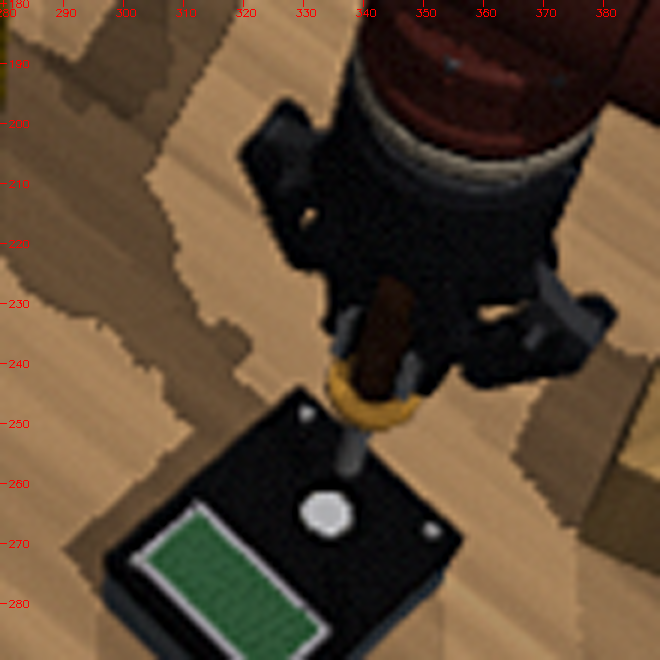

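View pics/u2.png

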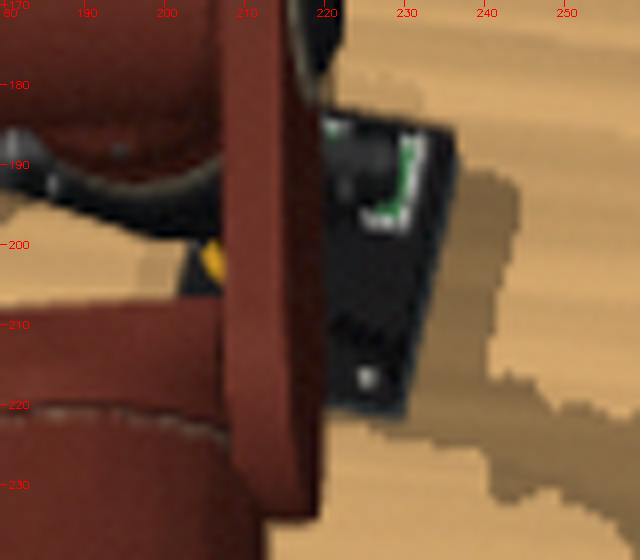

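```bash
python3 - <<'E'
from h import *
s=get("scene")
print("tip scene",onz(s,P(280,180,6,[(348,468)]),.089),"collar",onz(s,P(280,180,6,[(373,396)]),.158), "btn",onz(s,P(280,180,6,[(327,514)]),.0435))
E
```

```text
tip scene [[0.59129386 0.17169279]] collar [[0.59344685 0.17272202]] btn [[0.5925634  0.17002795]]
```

```bash
python3 -m crank '[{"x":-0.01,"y":-0.025,"z":0.1,"roll":0},{"x":0,"y":0,"z":0.2,"roll":0},{"x":0,"y":0,"z":0.15,"roll":0},{"x":0,"y":0,"z":0.1,"roll":0},{"x":0,"y":0,"z":0,"roll":0},{"x":0,"y":0,"z":0,"roll":0}]'; python3 go.py 0.5928 0.1678 0.152 94
python3 - <<'E'
from h import *
s,t=get("scene"),get("top")
crop(s,290,210,80,80,8,"v1")
E
```

```text
t: 30.85
tool_pos: [0.5936, 0.1672, 0.1604]
tool_rot: [-0.109, 3.139, 0.0]
contact_force: [0.3, 0.8, -0.7]
opening: 0.0182
t 30.85 pos [0.5936 0.1672 0.1604] jaw 93.99 down [ 0.001  0.    -1.   ] op 0.0182 F [ 0.3  0.8 -0.7]
units [0.013 0.011 0.14 ] roll units -0.0
```

View pics/v1.png

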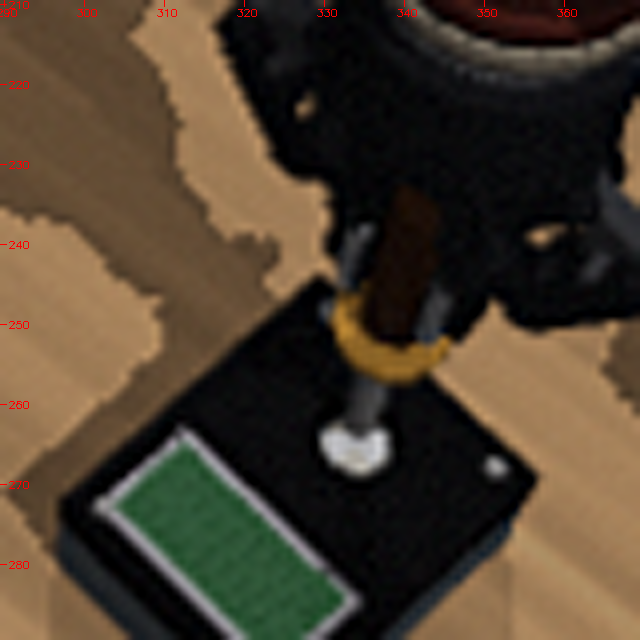

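The tip is over the white button, at about pixel (335,261) with the button at (334,266). Pressing.

```bash
python3 -m crank '[{"x":0,"y":0,"z":0.05,"roll":0},{"x":0,"y":0,"z":0.05,"roll":0},{"x":0,"y":0,"z":0.05,"roll":0},{"x":0,"y":0,"z":0.04,"roll":0},{"x":0,"y":0,"z":0,"roll":0}]';python3 -m crank '[{"x":0,"y":0,"z":0.03,"roll":0},{"x":0,"y":0,"z":0.02,"roll":0},{"x":0,"y":0,"z":0,"roll":0}]'
```

```text
t: 31.58
tool_pos: [0.5935, 0.1671, 0.1489]
tool_rot: [-0.109, 3.14, -0.0]
contact_force: [-0.5, -0.0, 1.9]
opening: 0.0182
t: 31.95
tool_pos: [0.5936, 0.1672, 0.1461]
tool_rot: [-0.109, 3.139, 0.0]
contact_force: [-0.4, -0.4, 3.0]
opening: 0.0182
```

```bash
python3 -m crank '[{"x":0,"y":0,"z":0.03,"roll":0},{"x":0,"y":0,"z":0,"roll":0},{"x":0,"y":0,"z":0,"roll":0}]';python3 -m crank '[{"x":0,"y":0,"z":0.03,"roll":0},{"x":0,"y":0,"z":0,"roll":0},{"x":0,"y":0,"z":0,"roll":0}]'
```

```text
t: 32.33
tool_pos: [0.5939, 0.1672, 0.1454]
tool_rot: [-0.109, 3.138, 0.0]
contact_force: [-2.3, -0.5, 7.0]
opening: 0.0182
t: 32.7
tool_pos: [0.5944, 0.1673, 0.1452]
tool_rot: [-0.109, 3.137, 0.0]
contact_force: [-3.2, -0.6, 12.2]
opening: 0.0181
```

The force rose to 12 N with the tool no longer moving down, so the button is on its stop. Retreating to the stand.

```bash
python3 -m crank '[{"x":0,"y":0,"z":-0.1,"roll":0},{"x":0,"y":0,"z":-0.25,"roll":0},{"x":0,"y":0,"z":-0.4,"roll":0},{"x":0,"y":0,"z":-0.45,"roll":0},{"x":0,"y":0,"z":-0.3,"roll":0},{"x":0,"y":0,"z":-0.15,"roll":0},{"x":0,"y":0,"z":0,"roll":0}]';python3 go.py 0.4745 0.2703 0.24 94
```

```text
t: 33.58
tool_pos: [0.5935, 0.1672, 0.2414]
tool_rot: [-0.109, 3.139, 0.0]
contact_force: [0.6, 0.1, -0.8]
opening: 0.0181
t 33.58 pos [0.5935 0.1672 0.2414] jaw 93.99 down [ 0.001  0.    -1.   ] op 0.0181 F [ 0.6  0.1 -0.8]
units [1.859 1.853 0.022] roll units -0.0
```

```bash
python3 -m crank '[{"x":0.2,"y":0.2,"z":0,"roll":0},{"x":0.4,"y":0.4,"z":0,"roll":0},{"x":0.45,"y":0.45,"z":0,"roll":0},{"x":0.4,"y":0.4,"z":0,"roll":0},{"x":0.28,"y":0.28,"z":0,"roll":0},{"x":0.13,"y":0.12,"z":0,"roll":0},{"x":0,"y":0,"z":0,"roll":0},{"x":0,"y":0,"z":0,"roll":0}]';python3 go.py 0.4745 0.2703 0.2 94
python3 - <<'E'
from h import *
s,t=get("scene"),get("top")
crop(s,360,180,90,90,8,"w1")
crop(s,290,210,80,90,6,"w2")
E
```

```text
t: 34.58
tool_pos: [0.4746, 0.2697, 0.2409]
tool_rot: [0.108, -3.14, 0.001]
contact_force: [-0.3, 0.3, -2.5]
opening: 0.0185
t 34.58 pos [0.4746 0.2697 0.2409] jaw 93.96 down [-0. -0. -1.] op 0.0185 F [-0.3  0.3 -2.5]
units [0.002 0.01  0.681] roll units -0.01
```

View pics/w1.png

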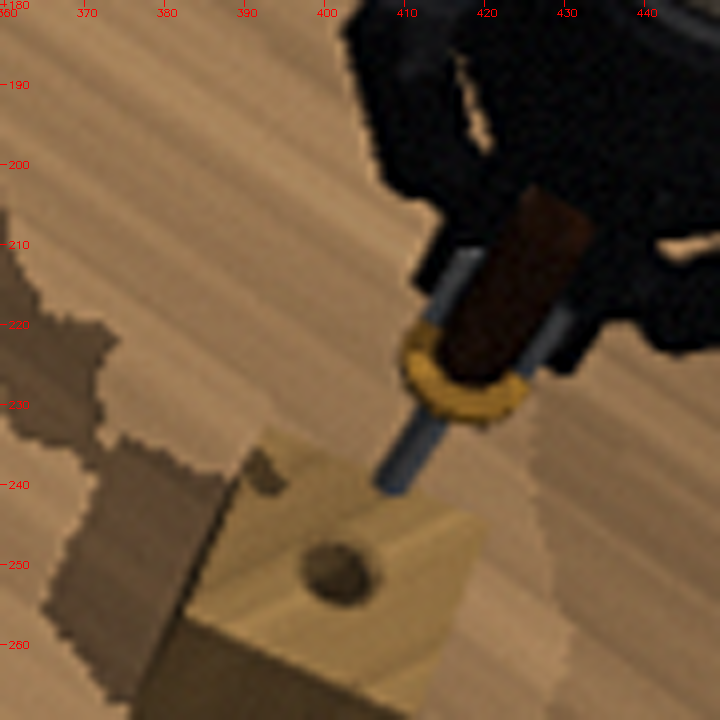

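```bash
python3 -m crank '[{"x":0,"y":0.01,"z":0.15,"roll":0},{"x":0,"y":0,"z":0.25,"roll":0},{"x":0,"y":0,"z":0.25,"roll":0},{"x":0,"y":0,"z":0.25,"roll":0},{"x":0,"y":0,"z":0.1,"roll":0},{"x":0,"y":0,"z":0,"roll":0}]';python3 go.py 0.4745 0.2703 0.1185 94
```

```text
t: 35.42
tool_pos: [0.474, 0.2706, 0.1804]
tool_rot: [0.109, -3.139, 0.001]
contact_force: [-0.6, -0.5, -0.2]
opening: 0.0182
t 35.42 pos [0.474  0.2706 0.1804] jaw 93.99 down [-0.001 -0.    -1.   ] op 0.0182 F [-0.6 -0.5 -0.2]
units [-0.009 -0.005  1.031] roll units -0.0
```

```bash
python3 -m crank '[{"x":0,"y":0,"z":0.2,"roll":0},{"x":0,"y":0,"z":0.25,"roll":0},{"x":0,"y":0,"z":0.25,"roll":0},{"x":0,"y":0,"z":0.17,"roll":0},{"x":0,"y":0,"z":0.08,"roll":0},{"x":0,"y":0,"z":0,"roll":0}]';python3 go.py 0.4745 0.2703 0.1185 94
```

```text
t: 36.17
tool_pos: [0.4742, 0.2707, 0.1238]
tool_rot: [0.109, -3.139, 0.0]
contact_force: [-0.6, -0.2, -1.4]
opening: 0.018
t 36.17 pos [0.4742 0.2707 0.1238] jaw 93.99 down [-0. -0. -1.] op 0.018 F [-0.6 -0.2 -1.4]
units [-0.004 -0.006  0.088] roll units -0.0
```

```bash
python3 -m crank '[{"x":0,"y":0,"z":0.04,"roll":0},{"x":0,"y":0,"z":0.03,"roll":0},{"x":0,"y":0,"z":0,"roll":0}]';python3 -m crank '[{"x":0,"y":0,"z":0.02,"roll":0},{"x":0,"y":0,"z":0,"roll":0},{"x":0,"y":0,"z":0,"roll":0}]'
```

```text
t: 36.55
tool_pos: [0.4743, 0.2707, 0.1199]
tool_rot: [-0.109, 3.14, 0.0]
contact_force: [0.1, 0.1, -1.2]
opening: 0.0181
t: 36.92
tool_pos: [0.4743, 0.2707, 0.1187]
tool_rot: [-0.109, 3.14, -0.0]
contact_force: [-0.7, -0.1, -0.7]
opening: 0.0181
```

```bash
python3 -m crank '[{"x":0,"y":0,"z":0.02,"roll":0},{"x":0,"y":0,"z":0,"roll":0},{"x":0,"y":0,"z":0,"roll":0}]'; python3 -m crank '[{"x":0,"y":0,"z":0,"roll":0},{"x":0,"y":0,"z":0,"roll":0},{"x":0,"y":0,"z":0,"roll":0},{"x":0,"y":0,"z":0,"roll":0},{"x":0,"y":0,"z":0,"roll":0},{"x":0,"y":0,"z":0,"roll":0},{"x":0,"y":0,"z":0,"roll":0}]' 0; python3 -m crank '[{"x":0,"y":0,"z":-0.1,"roll":0},{"x":0,"y":0,"z":-0.3,"roll":0},{"x":0,"y":0,"z":-0.5,"roll":0},{"x":0,"y":0,"z":-0.5,"roll":0},{"x":0,"y":0,"z":-0.5,"roll":0},{"x":0,"y":0,"z":-0.3,"roll":0},{"x":0,"y":0,"z":-0.1,"roll":0},{"x":0,"y":0,"z":0,"roll":0}]'
python3 - <<'E'
from h import *
s,t=get("scene"),get("top")
cv2.imwrite("pics/x1.png",s["img"][:,:,::-1]);cv2.imwrite("pics/x2.png",t["img"][:,:,::-1]);crop(s,340,160,110,120,5,"x3")
E
```

```text
t: 37.3
tool_pos: [0.4745, 0.2708, 0.1185]
tool_rot: [-0.109, 3.139, -0.0]
contact_force: [-2.4, -1.6, 6.0]
opening: 0.0181
t: 38.17
tool_pos: [0.4743, 0.2707, 0.1175]
tool_rot: [-0.109, 3.14, -0.0]
contact_force: [-0.1, -0.3, 0.7]
opening: 0.0853
t: 39.17
tool_pos: [0.4742, 0.2707, 0.2553]
tool_rot: [0.109, -3.139, 0.0]
contact_force: [0.1, 0.3, -0.5]
opening: 0.0854
```

View pics/x1.png

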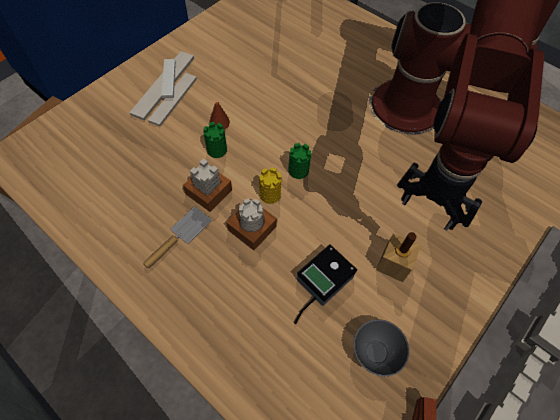

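View pics/x2.png

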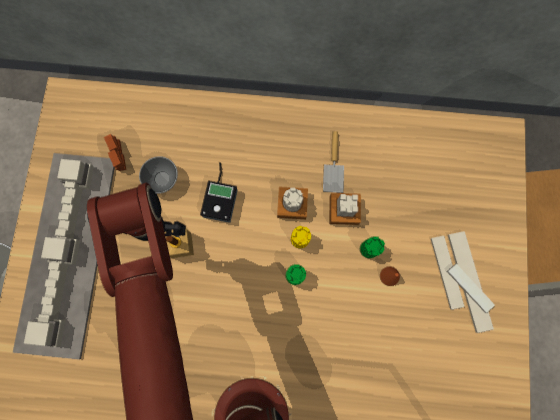

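View pics/x3.png

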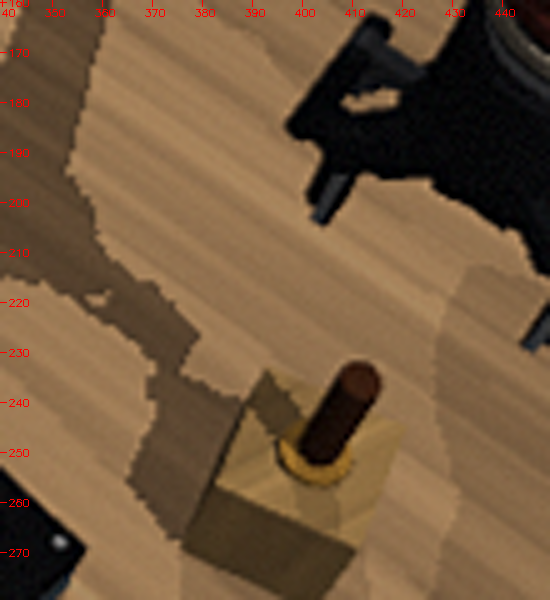

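The scene view shows the stylus back in the stand (403,246), both turrets upright in their blocks at (205,180) and (250,215), and the bystanders and decoys unmoved. Handing in.

```bash
python3 -c "
from station import ctrl
print(ctrl.finish_job())"
```

```text
the job is handed in; nothing more can be done
None
```

I put both white turrets into their pockets, pressed the timer's start button with the stylus, and put the stylus back in its stand. I handed the job in after about 39 s of the 72 s allowed; no verdict was reported.

- **Turrets:** Each was lowered until it touched the pocket bottom (about 7–8 N at the expected height) and only then released. The square one first caught the rim at about 15 N. I lifted it a few millimetres, moved it about 3.5 mm, and it then went in freely. The images show both standing upright in their blocks.
- **Button:** The downward force rose from 3 to 7 to 12 N while the tip moved only about 1 mm at the last two steps. I took that as the button being on its stop; I could not read its travel directly.
- **Stylus:** Its collar rests on the stand's top and it stands upright. The gripper is open and clear above it.
- **Left alone:** The spire, bowl, spatula and the green and yellow turrets look unmoved in the last pictures; I compared them by eye only.
- **Disagreement:** The two cameras differed by 1–5 mm in y. I used averages, corrected by comparing the held parts with the pockets in the images.

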